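# Put the washed hand-exercise set to dry

### The arm

A 6-joint arm with a two-finger parallel gripper is mounted at the origin on the work surface. World frame = base frame: x ahead of the robot, y to its left, z up, the work surface at z = 0. Lengths are in m, angles in degrees, forces in N, time in s.
With the tool pointing down it reaches from about 0.3 to 0.95 m from the base axis. Payload 3.1 kg.
Tool frame: the origin (TCP) lies midway between the tips of the shut fingers; the grasp point (between the pads) lies bot.grasp_offset behind it (bot.grasp_offset is the distance from the TCP to the grasp point, in m); z points along the fingers, y is the direction in which the jaws open and shut (so a half turn about z gives the same grasp; the last joint's range is limited). The gripper opens to 85 mm and grips with 20 to 120 N. Pads are 22 mm wide; open, the fingers measure 114 mm over their backs; the gripper's body (76 mm by 85 mm) begins 54 mm behind the grasp point. The pads swing forward as they close: fully open they stand 13 mm farther back than shut.
Start: joints at [-3.994, 17.653, 93.61, -0, 68.738, -3.994], TCP at [0.625, -0, 0.231] pointing down, gripper open.
Joint ranges: [-175.34, 175.34], [-45.06, 112.39], [2.9, 150.54], [-68.45, 248.45], [3.09, 151.38], [-168.51, 168.51]. Speed limits (degrees/s): [159.86, 159.86, 180, 180, 180, 180].

### API

Orientations are given as [roll, pitch, yaw] about the fixed x, y, z axes, in that order (R = Rz(yaw) Ry(pitch) Rx(roll)).
In Python, from bench import monitor, optics, bot gives the robot as it stands. The module is installed in compiled form; this text tells all that it offers.
- The arm moves only by the tool step_arm, never from a script. Its argument "moves" is a list that holds one entry, the list of rows, each a list of 5 numbers: the shift along the tool's x, y, z in m, then the turn about the tool's z in degrees, then the opening in per cent of the stroke, from 0 (shut) to 100 (fully open). In form: [[[tx, ty, tz, yaw, gripper], ...]]. A call has 1 to 8 rows; each row is the pose to reach, as a shift and turn from the pose commanded when the call began, along the tool's axes at that moment; what a row does not reach only later rows make up. A row lasts 1/12 s, in which the tool goes at most 41.7 mm and 7.16 degrees, less where a joint would pass 70% of its speed; a pose out of reach is approached as far as the arm can. A call with a gripper value outside its range is refused whole. The fingers move at their own pace and stop on an object; "newtons" is the grip in N (left out, the last holds). Time passes only in rows, so rows that repeat a pose let the fingers close. It gives the time, the measured TCP pose, the force and the opening at its end, in the units of the state.
- monitor.observe(): the state, without advancing time (a new reading comes with each control period).
- optics.read_camera(name): name is "scene" or "side" or "wrist"; returns the picture (400x640x3 uint8, red, green, blue); there is no depth.
- optics.camera_model(name): a dict with "fx", "fy", "cx", "cy" (pixels), "k1" (the pictures are not rectified: a ray, as slopes to the right and down, at radius r is drawn at 1 + k1 r^2 times it, then the intrinsics apply), "cam_to_world" (4x4, takes a point from camera to world coordinates). Camera axes: x right, y down, z forward; pixel columns grow to the right and rows downward; lengths in m; the calibration is good to about 2 mm. A picture is of the moment at which its call begins: read the wrist's pose just before it. camera_model takes no time and is no camera call; for the wrist camera it gives the pose at the moment of the call.
- bot.hand_in(): hands the job in, once; it reports no verdict.
The state is a dict: "time": time; "qpos": joint angles; "qd": joint speeds; "effort": joint torques, N m; "position": TCP position; "orientation": TCP orientation; "contact_force": force on the tool from outside, world axes, zero at the start; "ft_torque": the same for the moment, N m; "opening": opening from 0.0 (shut) to 1.0 (fully open).
Only numpy, scipy, OpenCV 4.12 (cv2) and the standard library are available. Lean on these libraries where they do the work, as an engineer would, in place of code of your own. Each camera call takes 0.05 s, during which the arm holds its last target.

### The job

Put the washed hand-exercise set away to dry: stack all the wooden slats on the cork board as an open crosswise tower, two slats to a layer, the first pair lying along and centred on the two black strips and each further pair laid squarely across the pair below, just as far apart and centred on the board (a single slat left over goes on top as one side of the next layer). Lower both rubber balls gently, without dropping them, to rest inside the deep blue pot, which is brittle and must stay upright. Leave everything else on the shelf where it is.

Things in the scene. Friction and masses are not known exactly. Their poses are not given: they have to be found in the camera images.
- board: fixed square cork board, 130 x 130 x 10 mm, lying on the shelf; origin at the centre of its underside. Two flat black painted strips run along its x axis, their centre lines 42 mm to either side of its centre (y = -42 and +42 mm)
- slat1: brown wooden slat, 140 x 28 x 15 mm, one of up to six alike (absent ones read None), about 40 g; origin at its centre, x along its length, z through its thickness
- slat2: brown wooden slat, 140 x 28 x 15 mm, one of up to six alike (absent ones read None), about 40 g; origin at its centre, x along its length, z through its thickness
- slat3: brown wooden slat, 140 x 28 x 15 mm, one of up to six alike (absent ones read None), about 40 g; origin at its centre, x along its length, z through its thickness
- slat4: brown wooden slat, 140 x 28 x 15 mm, one of up to six alike (absent ones read None), about 40 g; origin at its centre, x along its length, z through its thickness
- slat5: brown wooden slat, 140 x 28 x 15 mm, one of up to six alike (absent ones read None), about 40 g; origin at its centre, x along its length, z through its thickness
- slat6: brown wooden slat, 140 x 28 x 15 mm, one of up to six alike (absent ones read None), about 40 g; origin at its centre, x along its length, z through its thickness
- pot: deep blue stoneware pot, open at the top, round, 90 mm tall; outside diameter 148 mm at the foot and 170 mm at the rim, wall and floor 6 mm, about 0.75 kg, standing loose; origin at the centre of its underside
- ball1: orange rubber hand-exercise ball, 54 mm across, 48 mm tall (flattened on top and below), about 100 g; origin at the centre of its flat underside
- ball1_center (a point): middle of the orange ball, 24 mm above its underside
- ball2: green rubber hand-exercise ball, 54 mm across, 48 mm tall (flattened on top and below), about 100 g; origin at the centre of its flat underside
- ball2_center (a point): middle of the green ball, 24 mm above its underside
- ball_mat: fixed grey felt mat, 85 x 175 x 6 mm, on which the balls lie at the start; origin at the centre of its underside
- tin: ribbed aluminium pill tin, 62 mm across, 45 mm tall; not to be disturbed; origin at the centre of its underside
- egg_cup: white ceramic egg cup, 48 mm across, 60 mm tall; not to be disturbed; origin at the centre of its underside
- remote: black remote control, 45 x 150 x 19 mm; not to be disturbed; origin at the centre of its underside
- glasses_case: blue spectacle case, 60 x 155 x 35 mm; not to be disturbed; origin at the centre of its underside
- mug: white mug, 80 mm across, 90 mm tall; not to be disturbed; origin at the centre of its underside
Things that resemble listed ones, but are neither listed nor needed, are in the scene too. What is shaped like the slat5 but white is not meant.

How it is judged (in metres and radians):
At the end, for the whole second after the job is handed in: Every slat lies flat, at rest, in a tower place: two a layer, bottom layer along the strips, layers crossing alternately (0.2 rad), each 42 mm (within 18) to one side of the board's centre, centred lengthwise within 20 mm, at its layer's height within 5 mm; both balls rest in the upright pot (((angle between the x axis of slat1 and the x axis of board, either way round below 0.2 rad and (y of slat1 in the frame of board between -0.06 and -0.024 m or y of slat1 in the frame of board between 0.024 and 0.06 m) and x of slat1 in the frame of board between -0.02 and 0.02 m and (z of slat1 in the frame of board between 0.0125 and 0.0225 m or z of slat1 in the frame of board between 0.0425 and 0.0525 m)) or (angle between the x axis of slat1 and the y axis of board, either way round below 0.2 rad and (x of slat1 in the frame of board between -0.06 and -0.024 m or x of slat1 in the frame of board between 0.024 and 0.06 m) and y of slat1 in the frame of board between -0.02 and 0.02 m and z of slat1 in the frame of board between 0.0275 and 0.0375 m)) and ((angle between the x axis of slat2 and the x axis of board, either way round below 0.2 rad and (y of slat2 in the frame of board between -0.06 and -0.024 m or y of slat2 in the frame of board between 0.024 and 0.06 m) and x of slat2 in the frame of board between -0.02 and 0.02 m and (z of slat2 in the frame of board between 0.0125 and 0.0225 m or z of slat2 in the frame of board between 0.0425 and 0.0525 m)) or (angle between the x axis of slat2 and the y axis of board, either way round below 0.2 rad and (x of slat2 in the frame of board between -0.06 and -0.024 m or x of slat2 in the frame of board between 0.024 and 0.06 m) and y of slat2 in the frame of board between -0.02 and 0.02 m and z of slat2 in the frame of board between 0.0275 and 0.0375 m)) and ((angle between the x axis of slat3 and the x axis of board, either way round below 0.2 rad and (y of slat3 in the frame of board between -0.06 and -0.024 m or y of slat3 in the frame of board between 0.024 and 0.06 m) and x of slat3 in the frame of board between -0.02 and 0.02 m and (z of slat3 in the frame of board between 0.0125 and 0.0225 m or z of slat3 in the frame of board between 0.0425 and 0.0525 m)) or (angle between the x axis of slat3 and the y axis of board, either way round below 0.2 rad and (x of slat3 in the frame of board between -0.06 and -0.024 m or x of slat3 in the frame of board between 0.024 and 0.06 m) and y of slat3 in the frame of board between -0.02 and 0.02 m and z of slat3 in the frame of board between 0.0275 and 0.0375 m)) and ((angle between the x axis of slat4 and the x axis of board, either way round below 0.2 rad and (y of slat4 in the frame of board between -0.06 and -0.024 m or y of slat4 in the frame of board between 0.024 and 0.06 m) and x of slat4 in the frame of board between -0.02 and 0.02 m and (z of slat4 in the frame of board between 0.0125 and 0.0225 m or z of slat4 in the frame of board between 0.0425 and 0.0525 m)) or (angle between the x axis of slat4 and the y axis of board, either way round below 0.2 rad and (x of slat4 in the frame of board between -0.06 and -0.024 m or x of slat4 in the frame of board between 0.024 and 0.06 m) and y of slat4 in the frame of board between -0.02 and 0.02 m and z of slat4 in the frame of board between 0.0275 and 0.0375 m)) and ((angle between the x axis of slat5 and the x axis of board, either way round below 0.2 rad and (y of slat5 in the frame of board between -0.06 and -0.024 m or y of slat5 in the frame of board between 0.024 and 0.06 m) and x of slat5 in the frame of board between -0.02 and 0.02 m and (z of slat5 in the frame of board between 0.0125 and 0.0225 m or z of slat5 in the frame of board between 0.0425 and 0.0525 m)) or (angle between the x axis of slat5 and the y axis of board, either way round below 0.2 rad and (x of slat5 in the frame of board between -0.06 and -0.024 m or x of slat5 in the frame of board between 0.024 and 0.06 m) and y of slat5 in the frame of board between -0.02 and 0.02 m and z of slat5 in the frame of board between 0.0275 and 0.0375 m)) and ((angle between the x axis of slat6 and the x axis of board, either way round below 0.2 rad and (y of slat6 in the frame of board between -0.06 and -0.024 m or y of slat6 in the frame of board between 0.024 and 0.06 m) and x of slat6 in the frame of board between -0.02 and 0.02 m and (z of slat6 in the frame of board between 0.0125 and 0.0225 m or z of slat6 in the frame of board between 0.0425 and 0.0525 m)) or (angle between the x axis of slat6 and the y axis of board, either way round below 0.2 rad and (x of slat6 in the frame of board between -0.06 and -0.024 m or x of slat6 in the frame of board between 0.024 and 0.06 m) and y of slat6 in the frame of board between -0.02 and 0.02 m and z of slat6 in the frame of board between 0.0275 and 0.0375 m)) and horizontal distance between each of ball1_center, ball2_center and pot below 0.07 m and z of each of ball1_center, ball2_center in the frame of pot below 0.06 m and linear speed of each of ball1, ball2 below 0.03 m/s and angle between the z axis of each of slat1, slat2, slat3, slat4, slat5, slat6 and the z axis of board, either way round below 0.1 rad and linear speed of each of slat1, slat2, slat3, slat4, slat5, slat6 below 0.02 m/s and angle between pot's own z axis and vertical below 0.1 rad); the robot touches nothing.
It fails at once if a ball is dropped into the pot: it moves faster than 0.7 m/s inside it (letting go up to 2 cm above its resting place is fine) ((horizontal distance between ball1_center and pot below 0.08 m and z of ball1_center in the frame of pot below 0.11 m and linear speed of ball1 above 0.7 m/s) or (horizontal distance between ball2_center and pot below 0.08 m and z of ball2_center in the frame of pot below 0.11 m and linear speed of ball2 above 0.7 m/s)).
It fails at once if a ball hits or is pressed against the pot with more than 25 N (contact force between any of ball1, ball2 and pot above 25 N).
It fails at once if the pot is tipped more than about 20 degrees (angle between pot's own z axis and vertical above 0.35 rad).
It fails at once if a bystander (tin, egg cup, remote, spectacle case, mug) is moved more than 3 cm (distance of any of tin, egg_cup, remote, glasses_case, mug from where it was at the start of the episode above 0.03 m).
Of slat1, slat2, slat3, slat4, slat5, slat6 only 4 to 6 are there at a start; the rules pass over those that are not, and their reading is None.
At some moment in a run one of slat1, slat2, slat3, slat4, slat5, slat6 may be knocked a few centimetres aside while the robot is not near it.
It also fails if it takes over 210 s, if anything falls off the work surface, if the arm or the gripper's body presses on something with over 40 N, if the wrist force passes 120 N, or if a joint passes its speed limit or range.

## Working session

There is one attempt and no reset: what is moved stays moved. The work goes in short steps, Python scripts to look and compute and a tool call to move; the robot and the scene stay as the last step left them, time stands still between calls to the robot, and variables do not carry over. Pictures are saved under pics/ and viewed, and the job is handed in when it is done.

Besides the shell and the picture viewer there is one more tool, called after "Emit:" by a JSON object that holds its "op" and its "data". step_arm: Moves the arm, as the interface text tells. Its arguments: {"type":"object","properties":{"moves":{"type":"array"},"newtons":{"type":"number"}},"required":["moves"]}

```bash
mkdir -p pics; ls; python3 - <<'E'
from bench import monitor, optics, bot
import cv2
print(monitor.observe()); print(bot.grasp_offset)
for n in ["scene","side","wrist"]:
    m=optics.camera_model(n); print(n,m)
    cv2.imwrite(f"pics/a_{n}.png",optics.read_camera(n)[:,:,::-1])
E
```

```text
pics
{'time': 0.0, 'qpos': array([-3.99329127e+00,  1.77041294e+01,  9.36894195e+01,  2.75667801e-04,
        6.87366872e+01, -3.99313626e+00]), 'qd': array([ 0.02374135, -0.04348599, -0.00975774, -0.03850952,  0.05080754,
       -0.11027296]), 'effort': array([ 1.43707580e-04, -4.15252447e+01, -2.76667070e+01, -1.74997494e-04,
        1.01000658e-02, -1.14578896e-05]), 'position': array([6.24184553e-01, 3.34983790e-05, 2.30051984e-01]), 'orientation': array([-1.79870098e+02, -9.32528900e-03,  8.99997342e+01]), 'contact_force': array([ 0.19100579, -0.40078092, -0.26886883]), 'ft_torque': array([0.00660176, 0.01928177, 0.00469053]), 'opening': 0.9992810511919578}
0.0187
scene {'fx': 428.433870728615, 'fy': 428.433870728615, 'cx': 320.4545107567668, 'cy': 202.70734749990172, 'k1': -0.07106256154242924, 'cam_to_world': array([[-0.62302597,  0.54112403, -0.56482159,  1.30903914],
       [ 0.78211683,  0.4203581 , -0.45999167,  0.63659702],
       [-0.01148522, -0.72834322, -0.68511622,  0.95803009],
       [ 0.        ,  0.        ,  0.        ,  1.        ]])}
side {'fx': 372.9660500236
[... 168 characters left out ...]
65316, -0.15947842],
       [-0.75438978, -0.46584528,  0.46247619, -0.63499473],
       [-0.00722346, -0.69860195, -0.71547407,  1.0645397 ],
       [ 0.        ,  0.        ,  0.        ,  1.        ]])}
wrist {'fx': 285.8298804794397, 'fy': 285.8298804794397, 'cx': 324.87111252618274, 'cy': 197.61941681508446, 'k1': 0.015725164676708467, 'cam_to_world': array([[ 9.99996673e-01, -7.82925381e-04, -2.45786979e-03,
         6.24591421e-01],
       [-1.53897254e-03, -9.45754013e-01, -3.24879943e-01,
         8.31182557e-02],
       [-2.07018347e-03,  3.24882645e-01, -9.45752072e-01,
         3.74139380e-01],
       [ 0.00000000e+00,  0.00000000e+00,  0.00000000e+00,
         1.00000000e+00]])}
```

View pics/a_scene.png

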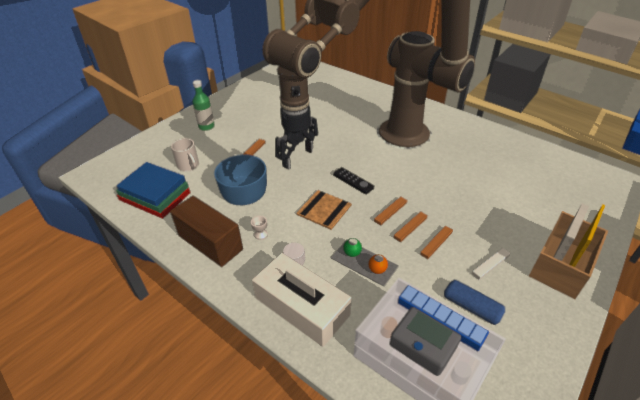

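View pics/a_side.png

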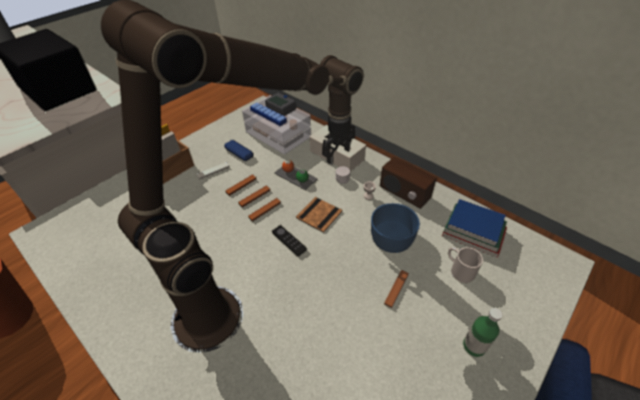

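View pics/a_wrist.png

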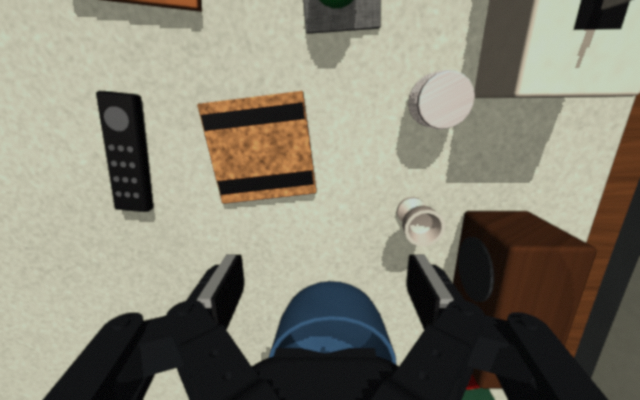

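The scene view shows the board at (325,208), three brown slats at (391,210), (411,226) and (437,241), and a fourth at (255,149) behind the pot. The white lookalike is at (490,263). The balls on their mat are at (353,247) green and (378,264) orange, and the pot is at (242,180). I'll zoom in on the candidates next.

```bash
python3 - <<'E'
import cv2,numpy as np
a=cv2.imread("pics/a_scene.png");b=cv2.imread("pics/a_side.png")
r=lambda im,x0,y0,x1,y1,s:cv2.resize(im[y0:y1,x0:x1],None,fx=s,fy=s,interpolation=cv2.INTER_CUBIC)
A=r(a,325,160,525,300,4);cv2.imwrite("pics/c1.png",A)
B=np.hstack([r(a,200,125,300,205,4),r(b,350,240,450,320,4)])
C=r(b,210,120,410,260,4)
cv2.imwrite("pics/c2.png",B);cv2.imwrite("pics/c3.png",C)
E
```

```text
(no output)
```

View pics/c1.png

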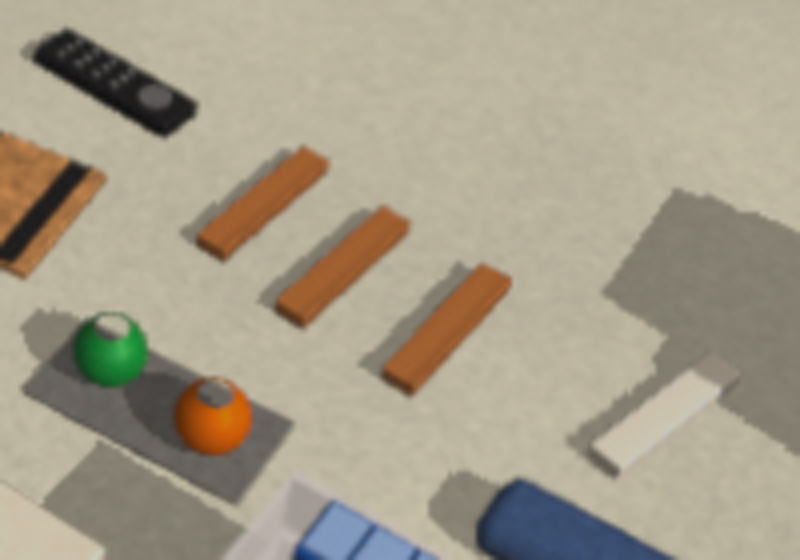

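View pics/c2.png

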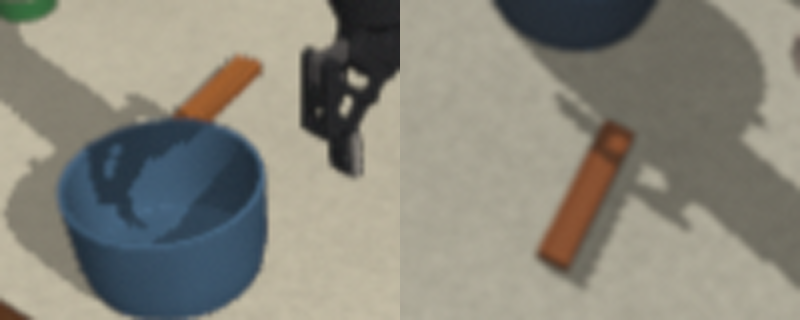

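View pics/c3.png

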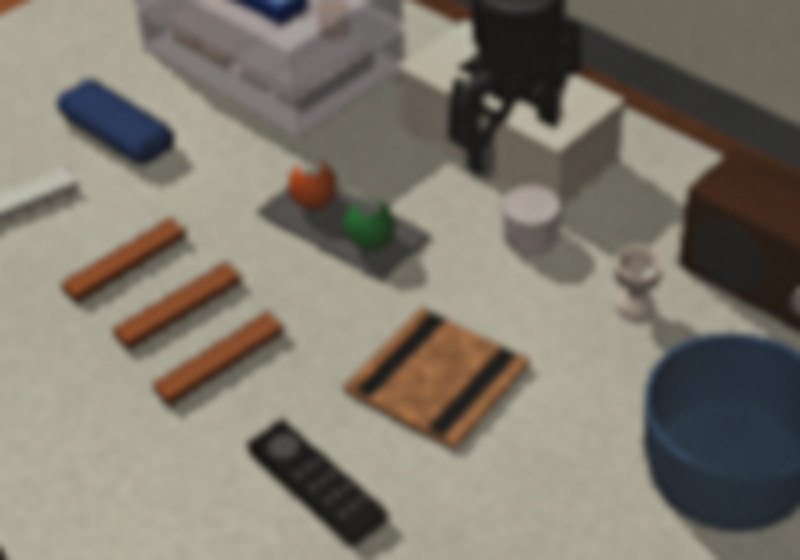

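```bash
cat > h.py <<'E'
from bench import monitor, optics, bot
import cv2, numpy as np
np.set_printoptions(precision=4,suppress=True)
def cast(m,uv,z):
    uv=np.asarray(uv,float).reshape(-1,2)
    d=(uv-[m['cx'],m['cy']])/[m['fx'],m['fy']]
    n=d.copy()
    for _ in range(20): n=d/(1+m['k1']*(n**2).sum(1,keepdims=True))
    T=np.array(m['cam_to_world'])
    r=np.c_[n,np.ones(len(n))]@T[:3,:3].T
    o=T[:3,3]; s=(z-o[2])/r[:,2]
    return (o+r*s[:,None])[:,:2]
def shot(name,save=None):
    m=optics.camera_model(name); im=optics.read_camera(name)
    if save: cv2.imwrite(f"pics/{save}.png",im[:,:,::-1])
    return m,im
def blobs(mask,amin):
    mask=cv2.morphologyEx(mask.astype(np.uint8),cv2.MORPH_CLOSE,np.ones((3,3)))
    cs,_=cv2.findContours(mask,cv2.RETR_EXTERNAL,cv2.CHAIN_APPROX_NONE)
    return [c.reshape(-1,2) for c in cs if cv2.contourArea(c)>amin]
def rect(P):
    (c,(w,h),a)=cv2.minAreaRect((P*1000).astype(np.float32))
    if w<h: w,h,a=h,w,a+90
    a=(a+90)%180-90
    return np.array(c)/1000,w,h,a
def hsv(im): return cv2.cvtColor(im,cv2.COLOR_RGB2HSV)
def brown(im):
    h=hsv(im); return (h[...,0]>=5)&(h[...,0]<=15)&(h[...,1]>140)&(h[...,2]>70)
def st():
    s=monitor.observe(); print('t',round(s['time'],2),'p',s['position'],'o',s['orientation'],'f',s['contact_force'],'op',round(s['opening'],3))
E
python3 - <<'E'
from h import *
for n in ["scene","side"]:
    m,im=shot(n)
    print(n)
    for c in blobs(brown(im),40):
        P=cast(m,c,0.0075); ce,w,h,a=rect(P)
        if w<400 and abs(ce[0])<1.2: print('brown',c.mean(0),ce,w,h,a,len(c))
    H=hsv(im)
    for nm,lo,hi,z in [('green',50,75,0.03),('orange',5,12,0.03),('blue',98,112,0.09)]:
        mk=(H[...,0]>=lo)&(H[...,0]<=hi)&(H[...,1]>(200 if nm!='blue' else 100))
        for c in blobs(mk,60):
            print(nm,c.mean(0),cast(m,[c.mean(0)],z),cv2.contourArea(c))
E
```

```text
scene
brown [377.8167 263.9833] [0.6232 0.2829] 63.9620246887207 50.828102111816406 32.2155876159668 60
brown [436.3088 241.5588] [0.4443 0.3732] 144.13343811035156 28.745615005493164 -3.7167282104492188 68
brown [410.    226.197] [0.4368 0.2805] 144.53453063964844 28.974470138549805 -5.944953918457031 66
brown [338.3889 215.6852] [0.5338 0.0796] 125.34105682373047 14.299982070922852 6.271968841552734 54
brown [390.     210.2812] [0.415  0.1949] 142.68971252441406 29.514223098754883 -5.140739440917969 64
brown [210.1638 228.096 ] [ 0.8154 -0.2069] 310.6297912597656 121.46578979492188 81.17804718017578 177
brown [323.   209.75] [0.5401 0.0262] 126.52767944335938 76.69593048095703 7.042686462402344 88
brown [307.1579 203.614 ] [ 0.5477 -0.0342] 124.7511215209961 18.48419952392578 12.264671325683594 57
brown [254.5 147.2] [ 0.4359 -0.3905] 98.44759368896484 30.73857307434082 12.363293647766113 40
brown [435.9667  92.1167] [-0.365  -0.0472] 167.03648376464844 84.80985260009766 20.26764678955078 60
brown [313.3043  31.1594] [-0.5837 -0.9395] 255.9033660888672 156.2474365234375 16.93580627
[... 786 characters left out ...]
[263.9839 209.0161] [0.4203 0.1984] 136.35562133789062 25.957530975341797 -5.590370178222656 62
brown [253.7377 195.7705] [0.4427 0.2837] 135.6185760498047 26.662391662597656 -6.243499755859375 61
brown [240.2632 184.3684] [0.4507 0.3768] 134.06246948242188 26.207983016967773 -3.6821975708007812 57
brown [287.4643 166.25  ] [0.6548 0.31  ] 59.45191192626953 43.499691009521484 44.72806167602539 28
brown [374.5342 147.2329] [1.0108 0.1049] 201.82357788085938 15.23756217956543 89.4737319946289 73
blue [567.2609 376.212 ] [[ 0.4801 -0.8758]] 2148.0
blue [477.3759 220.3901] [[ 0.8195 -0.4687]] 1280.5
blue [238.2364 149.7636] [[0.5341 0.471 ]] 217.5
blue [268.2125 114.4625] [[0.7999 0.5731]] 105.0
```

```bash
cat >> h.py <<'E'
def board(m,im,z=0.01):
    H=hsv(im); cork=(H[...,0]>=5)&(H[...,0]<=22)&(H[...,1]>100)&(H[...,2]>60)
    return cork
E
python3 - <<'E'
from h import *
m,im=shot("wrist","b_wrist")
cork=board(m,im)
k=cv2.morphologyEx(cork.astype(np.uint8),cv2.MORPH_CLOSE,np.ones((31,31)))
for c in blobs(k,3000):
    hull=cv2.convexHull(c.astype(np.int32)).reshape(-1,2)
    print(c.mean(0),rect(cast(m,c,0.01)))
    ap=cv2.approxPolyDP(hull,8,True).reshape(-1,2); print(ap.tolist()); print(cast(m,ap,0.01))
H=hsv(im); bl=(H[...,2]<45)
bl[:, :190]=0; bl[210:]=0; bl[:,330:]=0
for c in blobs(bl,300): print('strip',c.mean(0),rect(cast(m,c,0.01)))
# pot, ball mat, tin from this img
E
```

```text
[578.6949 229.4369] (array([ 0.964 , -0.1234]), 400.34759521484375, 190.91697692871094, -76.35412979125977)
[[639, 91], [639, 216], [572, 355], [498, 316], [492, 225]]
[[ 0.993   0.0897]
 [ 1.049  -0.069 ]
 [ 1.0265 -0.3138]
 [ 0.8934 -0.2373]
 [ 0.8558 -0.0826]]
[258.5101 145.9447] (array([0.5405, 0.0214]), 129.26914978027344, 128.67715454101562, -83.27443838119507)
[[301, 91], [315, 191], [222, 202], [197, 105]]
[[ 0.5959  0.0924]
 [ 0.611  -0.0328]
 [ 0.4849 -0.0483]
 [ 0.4698  0.0764]]
strip [265.0098 182.1863] (array([ 0.5449, -0.0205]), 122.97662353515625, 17.04224395751953, 6.5287652015686035)
strip [252.491  116.2748] (array([0.5354, 0.0632]), 123.87863159179688, 17.261110305786133, 6.849496841430664)
```

The board is at (0.540, 0.021) with yaw 6.7°, from corners and strips that agree. Only four brown slats are visible; the lookalikes I reject are the white slat at (490,263), the board strips and the brown box at (207,230). I'm moving over the three slats at +y and turning for the grasp.

Emit:
{"op": "step_arm", "data": {"moves": [[[0.28,-0.185,0,57,100],[0.28,-0.185,0,57,100],[0.28,-0.185,0,57,100],[0.28,-0.185,0,57,100],[0.28,-0.185,0,57,100],[0.28,-0.185,0,57,100],[0.28,-0.185,0,57,100],[0.28,-0.185,0,57,100]]]}}

```text
time: 0.97
position: [0.4498, 0.2651, 0.2315]
orientation: [180.0, -0.0, 35.4]
contact_force: [0.2, 0.1, -0.5]
opening: 1.001
```

Emit:
{"op": "step_arm", "data": {"moves": [[[0,0,0,38,100],[0,0,0,38,100],[0,0,0,38,100],[0,0,0,38,100],[0,0,0,38,100],[0,0,0,38,100],[0,0,0,38,100],[0,0,0,38,100]]]}}

```text
time: 1.63
position: [0.451, 0.2637, 0.2313]
orientation: [-180.0, -0.0, -2.2]
contact_force: [0.6, -0.4, 0.1]
opening: 1.001
```

```bash
cat >> h.py <<'E'
def slats(save,z=0.015,amin=150,lo=110):
    st()
    m,im=shot("wrist",save)
    H=hsv(im); mk=(H[...,0]>=5)&(H[...,0]<=16)&(H[...,1]>130)&(H[...,2]>60)
    for c in blobs(mk,amin):
        ce,w,h,a=rect(cast(m,c,z)); print('brown px',c.mean(0).round(),ce,round(w),round(h),round(a,1))
    return m,im
E
python3 -c "
from h import *
slats('d1')"
```

```text
t 1.63 p [0.451  0.2637 0.2313] o [-179.9997   -0.0009   -2.2129] f [ 0.6276 -0.3745  0.0517] op 1.001
brown px [ 18. 356.] [0.173  0.7566] 181 62 -21.4
brown px [377. 186.] [0.4192 0.1957] 138 28 -5.3
brown px [312. 173.] [0.4411 0.2798] 138 26 -5.9
brown px [240. 169.] [0.4492 0.3721] 138 26 -3.7
brown px [476.  89.] [0.5334 0.0819] 125 17 6.2
brown px [528.  77.] [0.54   0.0249] 126 74 6.2
brown px [579.  68.] [ 0.5474 -0.0321] 127 23 12.5
brown px [290.   6.] [0.6274 0.2923] 47 18 87.8
```

View pics/d1.png

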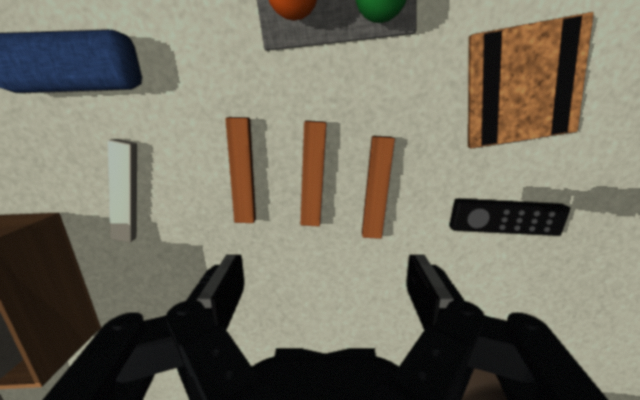

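The wrist view shows slats at px (377,186), (312,173) and (240,169), and the white lookalike at (122,190). I'm taking the slat nearest the board first.

```bash
cat >> h.py <<'E'
def to(x,y,z,yaw=None):
    s=monitor.observe(); p=s['position']; ps=np.radians(s['orientation'][2])
    d=np.array([x,y])-p[:2]
    c,n=np.cos(ps),np.sin(ps)
    t=0 if yaw is None else (s['orientation'][2]-yaw+180)%360-180
    print('rel', round(d@[c,n],4), round(d@[n,-c],4), round(p[2]-z,4), 'turn',round(t,1))
E
python3 -c "
from h import *
to(.419,.196,.004,-5.3)"
```

```text
rel -0.0294 0.0689 0.2273 turn 3.1
```

Emit:
{"op": "step_arm", "data": {"moves": [[[-0.0294,0.0689,0.06,3.1,75],[-0.0294,0.0689,0.1,3.1,75],[-0.0294,0.0689,0.14,3.1,75],[-0.0294,0.0689,0.18,3.1,75],[-0.0294,0.0689,0.21,3.1,75],[-0.0294,0.0689,0.2273,3.1,75],[-0.0294,0.0689,0.2273,3.1,75],[-0.0294,0.0689,0.2273,3.1,75]]]}}

```text
time: 2.35
position: [0.4167, 0.1951, 0.0019]
orientation: [179.8, 0.4, -5.4]
contact_force: [0.2, -0.1, 1.0]
opening: 0.752
```

Emit:
{"op": "step_arm", "data": {"moves": [[[0,0,0,0,75],[0,0,0,0,0],[0,0,0,0,0],[0,0,0,0,0],[0,0,0,0,0],[0,0,0,0,0],[0,0,0,0,0],[0,0,0,0,0]]], "newtons": 40}}

```text
time: 3.02
position: [0.421, 0.1969, 0.0068]
orientation: [-179.9, -0.2, -5.4]
contact_force: [-2.4, 0.2, 8.6]
opening: 0.312
```

```bash
python3 -c "
from h import *
st();to(.5352,.0631,.014,6.7);shot('wrist','d2');shot('scene','d2s')"
```

```text
t 3.02 p [0.421  0.1969 0.0068] o [-179.8843   -0.2471   -5.3656] f [-2.3697  0.2391  8.6443] op 0.312
rel 0.1262 0.1226 -0.0072 turn -12.1
```

View pics/d2.png

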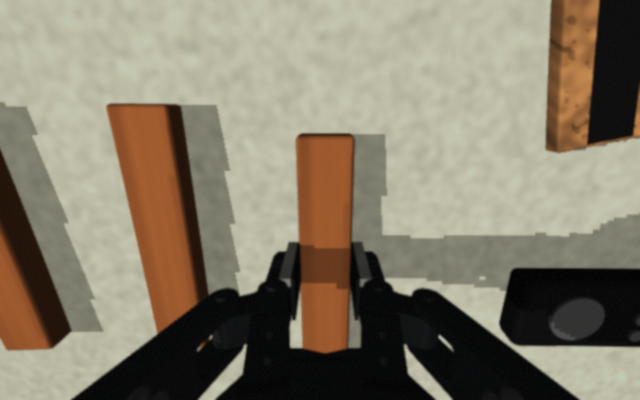

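Emit:
{"op": "step_arm", "data": {"moves": [[[0,0,-0.04,0,0],[0,0,-0.08,0,0],[0.03,0.03,-0.08,-5,0],[0.07,0.07,-0.08,-12.1,0],[0.126,0.1226,-0.08,-12.1,0],[0.126,0.1226,-0.08,-12.1,0],[0.126,0.1226,-0.08,-12.1,0],[0.126,0.1226,-0.08,-12.1,0]]]}}

```text
time: 3.78
position: [0.5365, 0.0597, 0.0862]
orientation: [179.9, -0.3, 6.5]
contact_force: [-0.6, 1.3, -0.4]
opening: 0.313
```

```bash
python3 -c "
from h import *
st();to(.5352,.0631,.016,6.7);slats('d3')"
```

```text
t 3.78 p [0.5365 0.0597 0.0862] o [179.9408  -0.322    6.4929] f [-0.6082  1.3233 -0.4353] op 0.313
rel -0.0009 -0.0035 0.0702 turn -0.2
t 3.78 p [0.5365 0.0597 0.0862] o [179.9408  -0.322    6.4929] f [-0.6082  1.3233 -0.4353] op 0.313
brown px [ 60. 278.] [0.4426 0.28  ] 141 27 -5.8
brown px [379. 216.] [0.4991 0.0178] 213 125 6.6
```

View pics/d3.png

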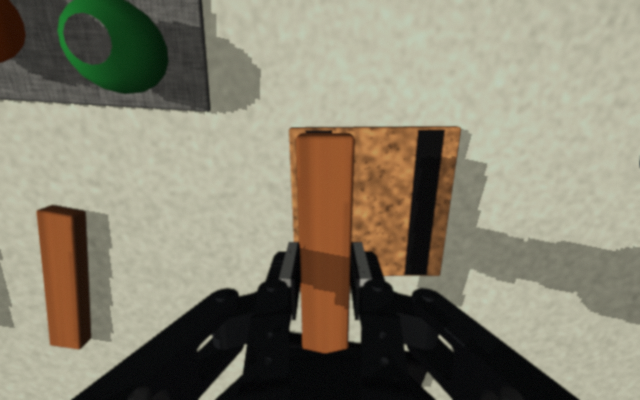

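Emit:
{"op": "step_arm", "data": {"moves": [[[0.001,-0.0035,0.03,0,0],[0.001,-0.0035,0.055,0,0],[0.001,-0.0035,0.065,0,0],[0.001,-0.0035,0.069,0,0],[0.001,-0.0035,0.069,0,0],[0.001,-0.0035,0.069,0,0],[0.001,-0.0035,0.069,0,40],[0.001,-0.0035,0.069,0,60]]]}}

```text
time: 4.5
position: [0.5331, 0.0667, 0.0156]
orientation: [-180.0, -0.0, 6.8]
contact_force: [-1.0, -0.1, 0.8]
opening: 0.524
```

Emit:
{"op": "step_arm", "data": {"moves": [[[0,0,0,0,65],[0,0,0,0,65],[0,0,-0.01,0,65],[0,0,-0.04,0,70],[0,0,-0.08,0,70],[0,0,-0.1,0,70],[0,0,-0.1,0,70],[0,0,-0.1,0,70]]]}}

```text
time: 5.17
position: [0.535, 0.0658, 0.1173]
orientation: [180.0, -0.3, 6.7]
contact_force: [-0.2, -0.2, -0.6]
opening: 0.7
```

```bash
python3 -c "
from h import *
slats('d4',.025);to(.441,.280,.008,-5.9)"
```

```text
t 5.17 p [0.535  0.0658 0.1173] o [179.9823  -0.2572   6.709 ] f [-0.1742 -0.1941 -0.5503] op 0.7
brown px [  5. 267.] [0.4366 0.3499] 97 15 -12.5
brown px [ 95. 258.] [0.4497 0.2715] 135 26 -5.9
brown px [386. 189.] [0.5355 0.0236] 140 120 6.6
brown px [24. 32.] [0.638 0.293] 49 33 -13.9
rel -0.0667 -0.2236 0.1074 turn 12.6
```

View pics/d4.png

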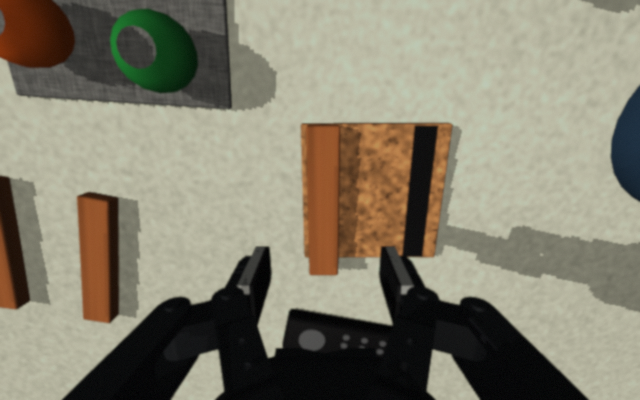

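```bash
cat > /tmp/a.py <<'E'
from h import *
m=optics.camera_model('wrist')
P=cast(m,[(308,125),(339,125),(338,274),(311,274)],.025);print(P,P.mean(0))
B=cast(m,[(301.5,123),(452,123),(440,256),(305,256)],.01);print(B,B.mean(0))
E
PYTHONPATH=. python3 /tmp/a.py
```

```text
Traceback (most recent call last):
  File "h.py", line 1, in <module>
    from bench import monitor, optics, bot
ModuleNotFoundError: No module named 'bench'
```

Emit:
{"op": "step_arm", "data": {"moves": [[[-0.0667,-0.2236,0,12.6,75],[-0.0667,-0.2236,0,12.6,75],[-0.0667,-0.2236,0,12.6,75],[-0.0667,-0.2236,0,12.6,75],[-0.0667,-0.2236,0,12.6,75],[-0.0667,-0.2236,0,12.6,75],[-0.0667,-0.2236,0.05,12.6,75],[-0.0667,-0.2236,0.05,12.6,75]]]}}

```text
time: 5.88
position: [0.4357, 0.2794, 0.0595]
orientation: [179.7, 0.5, -5.7]
contact_force: [-2.5, -1.3, -1.6]
opening: 0.752
```

```bash
python3 -c "
from h import *
slats('d5');to(.441,.280,.006,-5.9)"
```

```text
t 5.88 p [0.4357 0.2794 0.0595] o [179.6759   0.4914  -5.678 ] f [-2.4633 -1.3248 -1.5556] op 0.752
brown px [187. 203.] [0.449  0.3727] 139 27 -3.7
brown px [322. 204.] [0.4413 0.2801] 138 27 -5.8
brown px [629.  82.] [0.5045 0.0887] 98 17 14.4
rel 0.0058 -0.0028 0.0529 turn 0.1
```

Emit:
{"op": "step_arm", "data": {"moves": [[[0.004,-0.001,0.025,0.2,75],[0.004,-0.001,0.05,0.2,75],[0.004,-0.001,0.05,0.2,75],[0.004,-0.001,0.05,0.2,0],[0.004,-0.001,0.05,0.2,0],[0.004,-0.001,0.05,0.2,0],[0.004,-0.001,0.05,0.2,0],[0.004,-0.001,0.05,0.2,0]]]}}

```text
time: 6.6
position: [0.4462, 0.281, 0.0164]
orientation: [-179.9, -0.1, -6.1]
contact_force: [0.4, 0.3, 0.3]
opening: 0.039
```

Emit:
{"op": "step_arm", "data": {"moves": [[[0,0,0,0,0],[0,0,0,0,0],[0,0,0,0,0]]]}}

```text
time: 6.85
position: [0.4453, 0.2807, 0.0153]
orientation: [-180.0, -0.0, -6.1]
contact_force: [1.1, -0.1, 0.1]
opening: 0.0
```

```bash
python3 -c "
from h import *
st();to(.545,-.0203,.1,6.7)"
```

```text
t 6.85 p [0.4453 0.2807 0.0153] o [-179.9831   -0.0255   -6.0822] f [ 1.067  -0.1288  0.1119] op 0.0
rel 0.1311 0.2888 -0.0847 turn -12.8
```

Those fingers shut above the slat because the arm was still moving when I took the reading. I'm backing off, opening, and looking again once it has settled.

Emit:
{"op": "step_arm", "data": {"moves": [[[0,0,-0.03,0,0],[0,0,-0.06,0,75],[0,0,-0.06,0,75],[0,0,-0.06,0,75],[0,0,-0.06,0,75],[0,0,-0.06,0,75],[0,0,-0.06,0,75],[0,0,-0.06,0,75]]]}}

```text
time: 7.52
position: [0.4441, 0.2801, 0.0737]
orientation: [179.9, 0.1, -6.1]
contact_force: [-0.4, -0.3, 0.0]
opening: 0.75
```

```bash
python3 -c "
from h import *
slats('d6');to(.441,.280,.006,-5.9)"
```

```text
t 7.52 p [0.4441 0.2801 0.0737] o [179.9177   0.1252  -6.0893] f [-0.3988 -0.293   0.0422] op 0.75
brown px [200. 206.] [0.4493 0.3727] 139 26 -3.8
brown px [324. 209.] [0.4412 0.2802] 139 27 -5.9
brown px [619.  85.] [0.5089 0.0815] 115 31 13.6
rel -0.0033 0.0005 0.0679 turn -0.2
```

Emit:
{"op": "step_arm", "data": {"moves": [[[-0.0033,0,0.03,0,75],[-0.0033,0,0.055,0,75],[-0.0033,0,0.067,0,75],[-0.0033,0,0.069,0,75],[-0.0033,0,0.069,0,75],[-0.0033,0,0.069,0,0],[-0.0033,0,0.069,0,0],[-0.0033,0,0.069,0,0]]]}}

```text
time: 8.23
position: [0.4431, 0.2816, 0.0073]
orientation: [-179.9, -0.1, -6.1]
contact_force: [0.1, -0.0, -1.0]
opening: 0.333
```

Emit:
{"op": "step_arm", "data": {"moves": [[[0,0,0,0,0],[0,0,0,0,0],[0,0,0,0,0],[0,0,0,0,0],[0,0,0,0,0]]]}}

```text
time: 8.65
position: [0.4434, 0.2818, 0.0075]
orientation: [-179.9, -0.2, -6.1]
contact_force: [0.6, 0.1, 5.7]
opening: 0.312
```

```bash
python3 -c "
from h import *
st();to(.545,-.0203,.1,6.7)"
```

```text
t 8.65 p [0.4434 0.2818 0.0075] o [-179.8935   -0.1595   -6.085 ] f [0.5669 0.0679 5.6794] op 0.312
rel 0.1331 0.2896 -0.0925 turn -12.8
```

Emit:
{"op": "step_arm", "data": {"moves": [[[0,0,-0.04,0,0],[0,0.01,-0.08,0,0],[0.02,0.04,-0.09,-4,0],[0.04,0.08,-0.09,-8,0],[0.06,0.12,-0.09,-12.8,0],[0.08,0.16,-0.09,-12.8,0],[0.1,0.195,-0.09,-12.8,0],[0.115,0.23,-0.09,-12.8,0]]]}}

```text
time: 9.32
position: [0.5312, 0.0422, 0.0964]
orientation: [-180.0, -0.1, 6.7]
contact_force: [-0.0, 0.7, -1.0]
opening: 0.314
```

```bash
python3 -c "
from h import *
st();to(.547,-.0203,.1,6.7)"
```

```text
t 9.32 p [0.5312 0.0422 0.0964] o [-179.9999   -0.065     6.724 ] f [-0.0374  0.6874 -0.9702] op 0.314
rel 0.0084 0.064 -0.0036 turn 0.0
```

Emit:
{"op": "step_arm", "data": {"moves": [[[0.003,0.035,0,0,0],[0.0065,0.0625,0,0,0],[0.0065,0.0625,0,0,0],[0.0065,0.0625,0,0,0],[0.0065,0.0625,0,0,0],[0.0065,0.0625,0,0,0],[0.0065,0.0625,0,0,0]]]}}

```text
time: 9.9
position: [0.5437, -0.016, 0.0958]
orientation: [-180.0, 0.0, 6.8]
contact_force: [-0.3, -0.2, -0.5]
opening: 0.311
```

```bash
python3 -c "
from h import *
st();to(.547,-.0203,.018,6.7);shot('wrist','d7')"
```

```text
t 9.9 p [ 0.5437 -0.016   0.0958] o [-179.979     0.042     6.8172] f [-0.2604 -0.1872 -0.5098] op 0.311
rel 0.0028 0.0047 0.0778 turn 0.1
```

View pics/d7.png

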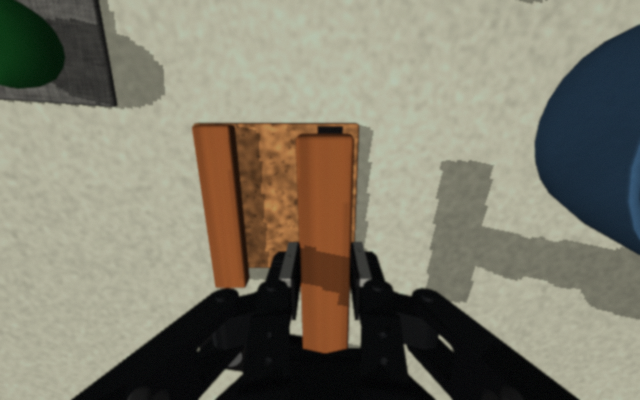

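```bash
cat >/tmp/run.sh <<'E'
python3 -
E
python3 - <<'E'
from h import *
m=optics.camera_model('wrist')
P=cast(m,[(194.5,125),(231.5,125),(245,286),(217,288)],.025);print(P,P.mean(0))
c,s=np.cos(np.radians(6.7)),np.sin(np.radians(6.7))
d=P.mean(0)-[.540,.0214];print('board frame',d@[c,s],d@[-s,c])
E
```

```text
[[0.5981 0.0854]
 [0.6013 0.0588]
 [0.4632 0.0452]
 [0.4583 0.0698]] [0.5302 0.0648]
board frame -0.004640273010135724 0.044251902859007076
```

Emit:
{"op": "step_arm", "data": {"moves": [[[0.003,0.0045,0.03,0,0],[0.003,0.0045,0.055,0,0],[0.003,0.0045,0.07,0,0],[0.003,0.0045,0.078,0,0],[0.003,0.0045,0.078,0,0],[0.003,0.0045,0.078,0,0],[0.003,0.0045,0.078,0,0],[0.003,0.0045,0.078,0,0]]]}}

```text
time: 10.62
position: [0.5482, -0.0211, 0.0184]
orientation: [180.0, -0.1, 6.8]
contact_force: [0.3, 0.1, -0.4]
opening: 0.31
```

Emit:
{"op": "step_arm", "data": {"moves": [[[0,0,0.0015,0,0],[0,0,0.0015,0,60],[0,0,0.0015,0,60],[0,0,0.0015,0,60],[0,0,-0.02,0,65],[0,0,-0.06,0,70],[0,0,-0.1,0,75],[0,0,-0.1,0,75]]]}}

```text
time: 11.28
position: [0.5544, -0.0222, 0.1262]
orientation: [179.8, -0.9, 6.7]
contact_force: [2.4, -0.0, 0.5]
opening: 0.747
```

```bash
python3 - <<'E'
from h import *
slats('d8',.025);to(.449,.3725,.1,-3.8)
E
```

```text
t 11.28 p [ 0.5544 -0.0222  0.1262] o [179.7907  -0.8747   6.7115] f [ 2.3572 -0.0249  0.4752] op 0.747
brown px [629. 339.] [ 0.4347 -0.3586] 83 26 24.4
brown px [265. 199.] [0.5381 0.0192] 144 121 6.9
rel -0.0568 -0.4039 0.0234 turn 10.5
```

View pics/d8.png

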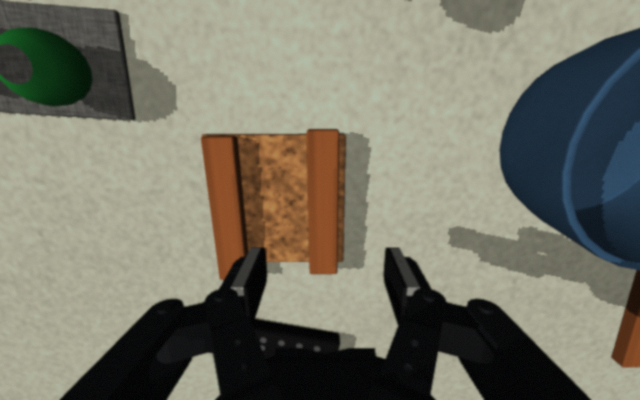

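The two bottom slats now lie on the strips. Next is the third slat at +y.

Emit:
{"op": "step_arm", "data": {"moves": [[[-0.0568,-0.3,0.0,10.5,75],[-0.0568,-0.3,0.0,10.5,75],[-0.0568,-0.3,0,10.5,75],[-0.0568,-0.3,0,10.5,75],[-0.0568,-0.3,0,10.5,75],[-0.0568,-0.3,0,10.5,75],[-0.0568,-0.3,0,10.5,75],[-0.0568,-0.3,0,10.5,75]]]}}

```text
time: 12.0
position: [0.4537, 0.2736, 0.1169]
orientation: [-179.9, 0.1, -3.6]
contact_force: [1.0, 0.3, 0.3]
opening: 0.753
```

```bash
python3 - <<'E'
from h import *
slats('d9',.015);to(.449,.3725,.07,-3.8)
E
```

```text
t 12.0 p [0.4537 0.2736 0.1169] o [-179.9496    0.1226   -3.6261] f [0.9914 0.35   0.3435] op 0.753
brown px [215. 199.] [0.4491 0.3727] 139 26 -3.8
brown px [590.  85.] [0.5281 0.0526] 141 80 7.0
rel -0.0106 -0.0974 0.0469 turn 0.2
```

Emit:
{"op": "step_arm", "data": {"moves": [[[-0.0106,-0.0974,0.047,0,75],[-0.0106,-0.0974,0.047,0,75],[-0.0106,-0.0974,0.047,0,75],[-0.0106,-0.0974,0.047,0,75],[-0.0106,-0.0974,0.047,0,75],[-0.0106,-0.0974,0.047,0,75],[-0.0106,-0.0974,0.047,0,75],[-0.0106,-0.0974,0.047,0,75]]]}}

```text
time: 12.72
position: [0.4527, 0.3666, 0.0715]
orientation: [-180.0, -0.0, -3.9]
contact_force: [0.4, 0.0, -0.1]
opening: 0.749
```

```bash
python3 - <<'E'
from h import *
slats('d10',.015);to(.4491,.3727,.007,-3.8)
E
```

```text
t 12.72 p [0.4527 0.3666 0.0715] o [-179.9979   -0.0276   -3.8762] f [ 0.4019  0.0166 -0.1375] op 0.749
brown px [316. 211.] [0.4492 0.3728] 139 27 -3.7
rel -0.0041 -0.0057 0.0646 turn -0.1
```

Emit:
{"op": "step_arm", "data": {"moves": [[[-0.004,-0.0057,0.03,0,75],[-0.004,-0.0057,0.055,0,75],[-0.004,-0.0057,0.064,0,75],[-0.004,-0.0057,0.065,0,75],[-0.004,-0.0057,0.065,0,75],[-0.004,-0.0057,0.065,0,0],[-0.004,-0.0057,0.065,0,0],[-0.004,-0.0057,0.065,0,0]]]}}

```text
time: 13.43
position: [0.4497, 0.3744, 0.0075]
orientation: [-179.9, -0.1, -3.8]
contact_force: [-0.0, 1.5, -0.4]
opening: 0.332
```

Emit:
{"op": "step_arm", "data": {"moves": [[[0,0,0,0,0],[0,0,0,0,0],[0,0,0,0,0],[0,0,0,0,0],[0,0,-0.03,0,0],[0,0,-0.07,0,0],[0,0,-0.1,0,0],[0,0,-0.1,0,0]]]}}

```text
time: 14.1
position: [0.4531, 0.3772, 0.1133]
orientation: [-179.5, -0.6, -3.8]
contact_force: [1.1, 1.7, -0.6]
opening: 0.31
```

```bash
python3 - <<'E'
from h import *
st();shot('wrist','d11');to(.4984,.0165,.12,-83.3)
E
```

```text
t 14.1 p [0.4531 0.3772 0.1133] o [-179.5021   -0.6045   -3.7796] f [ 1.0956  1.6991 -0.598 ] op 0.31
rel 0.0704 0.3557 -0.0094 turn 79.5
```

View pics/d11.png

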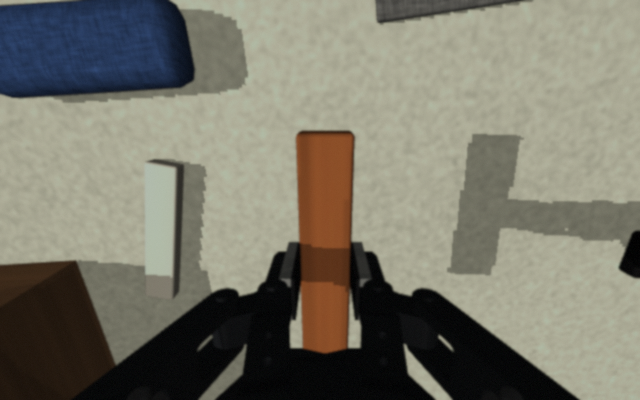

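Emit:
{"op": "step_arm", "data": {"moves": [[[0.06,0.31,0,50,0],[0.06,0.31,0,50,0],[0.06,0.31,0,50,0],[0.06,0.31,0,50,0],[0.06,0.31,0,50,0],[0.06,0.31,0,50,0],[0.06,0.31,0,50,0],[0.06,0.31,0,50,0]]]}}

```text
time: 14.82
position: [0.4865, 0.057, 0.1047]
orientation: [179.8, 0.0, -54.1]
contact_force: [-0.1, 0.7, -0.4]
opening: 0.309
```

```bash
python3 - <<'E'
from h import *
st();to(.4984,.0165,.12,-83.3)
E
```

```text
t 14.82 p [0.4865 0.057  0.1047] o [179.8349   0.0338 -54.1282] f [-0.1109  0.7458 -0.4237] op 0.309
rel 0.0397 0.0141 -0.0153 turn 29.2
```

Emit:
{"op": "step_arm", "data": {"moves": [[[0.0397,0.0141,-0.01,29.2,0],[0.0397,0.0141,-0.01,29.2,0],[0.0397,0.0141,-0.01,29.2,0],[0.0397,0.0141,-0.01,29.2,0],[0.0397,0.0141,-0.01,29.2,0],[0.0397,0.0141,-0.01,29.2,0],[0.0397,0.0141,-0.01,29.2,0],[0.0397,0.0141,-0.01,29.2,0]]]}}

```text
time: 15.48
position: [0.4992, 0.0153, 0.1154]
orientation: [-179.9, 0.6, -82.6]
contact_force: [-0.6, 0.7, 0.2]
opening: 0.31
```

```bash
python3 - <<'E'
from h import *
st();shot('wrist','d12');to(.4984,.0165,.034,-83.3)
E
```

```text
t 15.48 p [0.4992 0.0153 0.1154] o [-179.9413    0.5838  -82.5543] f [-0.5908  0.7348  0.199 ] op 0.31
rel -0.0013 0.0008 0.0816 turn 0.8
```

View pics/d12.png

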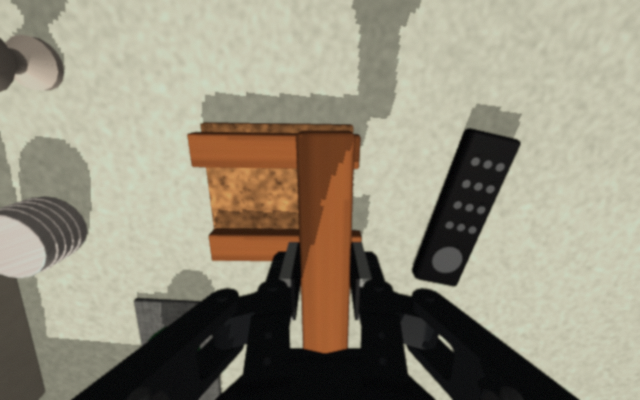

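Emit:
{"op": "step_arm", "data": {"moves": [[[-0.0013,0.0008,0.03,0.8,0],[-0.0013,0.0008,0.055,0.8,0],[-0.0013,0.0008,0.07,0.8,0],[-0.0013,0.0008,0.078,0.8,0],[-0.0013,0.0008,0.08,0.8,0],[-0.0013,0.0008,0.08,0.8,0],[-0.0013,0.0008,0.08,0.8,0],[-0.0013,0.0008,0.08,0.8,0]]]}}

```text
time: 16.2
position: [0.4999, 0.015, 0.0371]
orientation: [-179.7, 0.8, -83.2]
contact_force: [0.6, -0.1, -0.1]
opening: 0.313
```

Emit:
{"op": "step_arm", "data": {"moves": [[[0,0,0.003,0,0],[0,0,0.0035,0,0],[0,0,0.0035,0,0],[0,0,0.0035,0,0]]]}}

```text
time: 16.53
position: [0.4996, 0.0151, 0.033]
orientation: [-179.7, 0.8, -83.2]
contact_force: [0.8, -0.5, 1.5]
opening: 0.315
```

Emit:
{"op": "step_arm", "data": {"moves": [[[0,0,0,0,55],[0,0,0,0,55],[0,0,0,0,60],[0,0,-0.01,0,60],[0,0,-0.04,0,65],[0,0,-0.08,0,75],[0,0,-0.08,0,75],[0,0,-0.08,0,75]]]}}

```text
time: 17.2
position: [0.5014, 0.0134, 0.1158]
orientation: [-179.4, 0.8, -83.2]
contact_force: [-0.2, 0.1, -0.5]
opening: 0.751
```

```bash
python3 - <<'E'
from h import *
st();shot('wrist','d13');to(.45,-.383,.12,11)
E
```

```text
t 17.2 p [0.5014 0.0134 0.1158] o [-179.4172    0.7915  -83.1776] f [-0.2267  0.1079 -0.5296] op 0.751
rel 0.3878 0.0961 -0.0062 turn -94.2
```

View pics/d13.png

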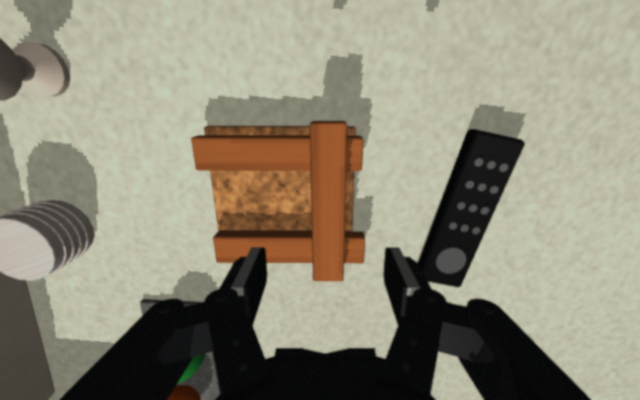

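Three slats are down, and the crossing slat lies square. Now the fourth one, behind the pot.

Emit:
{"op": "step_arm", "data": {"moves": [[[0.0,0.01,-0.04,-5,75],[0.29,0.08,-0.08,-50,75],[0.29,0.08,-0.08,-50,75],[0.29,0.08,-0.08,-50,75],[0.29,0.08,-0.08,-50,75],[0.29,0.08,-0.08,-50,75],[0.29,0.08,-0.08,-50,75],[0.29,0.08,-0.08,-50,75]]]}}

```text
time: 17.92
position: [0.4567, -0.2455, 0.1813]
orientation: [-179.2, 0.7, -33.3]
contact_force: [1.3, -0.2, -0.2]
opening: 0.754
```

```bash
python3 - <<'E'
from h import *
st();to(.45,-.383,.2,11)
E
```

```text
t 17.92 p [ 0.4567 -0.2455  0.1813] o [-179.208     0.6594  -33.2615] f [ 1.3459 -0.2326 -0.2019] op 0.754
rel 0.0698 0.1186 -0.0187 turn -44.3
```

Emit:
{"op": "step_arm", "data": {"moves": [[[0.07,0.1186,0,-44.3,75],[0.07,0.1186,0,-44.3,75],[0.07,0.1186,0,-44.3,75],[0.07,0.1186,0,-44.3,75],[0.07,0.1186,0,-44.3,75],[0.07,0.1186,0,-44.3,75],[0.07,0.1186,0,-44.3,75],[0.07,0.1186,0,-44.3,75]]]}}

```text
time: 18.58
position: [0.4499, -0.3816, 0.1785]
orientation: [-178.9, -0.1, 10.7]
contact_force: [0.5, 0.4, -0.3]
opening: 0.749
```

```bash
python3 - <<'E'
from h import *
slats('d14')
E
```

```text
t 18.58 p [ 0.4499 -0.3816  0.1785] o [-178.9292   -0.0861   10.6882] f [ 0.5116  0.4434 -0.2712] op 0.749
brown px [331. 166.] [ 0.4608 -0.3844] 137 26 10.9
brown px [ 4. 62.] [ 0.5065 -0.048 ] 43 9 5.2
```

View pics/d14.png

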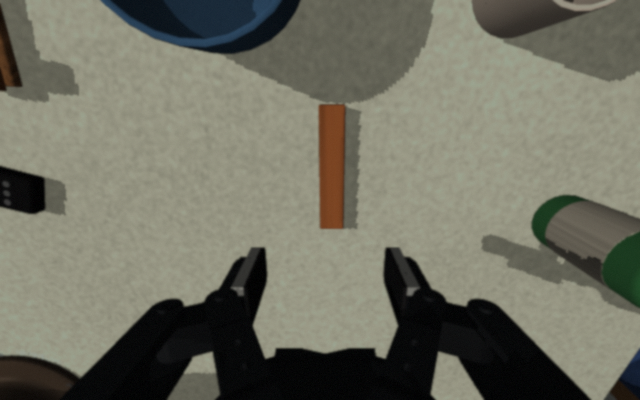

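```bash
python3 - <<'E'
from h import *
to(.461,-.3842,.06,10.9)
E
```

```text
rel 0.0102 0.0046 0.1188 turn -0.3
```

Emit:
{"op": "step_arm", "data": {"moves": [[[0.01,0.0046,0.04,0,75],[0.01,0.0046,0.08,0,75],[0.01,0.0046,0.118,0,75],[0.01,0.0046,0.118,0,75],[0.01,0.0046,0.118,0,75],[0.01,0.0046,0.118,0,75],[0.01,0.0046,0.118,0,75],[0.01,0.0046,0.118,0,75]]]}}

```text
time: 19.3
position: [0.464, -0.3851, 0.0661]
orientation: [-179.4, -0.4, 10.7]
contact_force: [-0.4, 0.3, 0.5]
opening: 0.751
```

```bash
python3 - <<'E'
from h import *
slats('d15');to(.461,-.3842,.007,10.9)
E
```

```text
t 19.3 p [ 0.464  -0.3851  0.0661] o [-179.4306   -0.434    10.6931] f [-0.4131  0.3334  0.4976] op 0.751
brown px [323. 213.] [ 0.4606 -0.3842] 138 27 10.9
rel -0.0026 -0.0012 0.0588 turn -0.2
```

Emit:
{"op": "step_arm", "data": {"moves": [[[-0.0026,-0.001,0.03,0,75],[-0.0026,-0.001,0.05,0,75],[-0.0026,-0.001,0.058,0,75],[-0.0026,-0.001,0.059,0,75],[-0.0026,-0.001,0.059,0,75],[-0.0026,-0.001,0.059,0,0],[-0.0026,-0.001,0.059,0,0],[-0.0026,-0.001,0.059,0,0]]]}}

```text
time: 20.02
position: [0.4604, -0.3828, 0.0052]
orientation: [-179.3, -0.3, 10.7]
contact_force: [0.8, -0.1, 0.5]
opening: 0.333
```

Emit:
{"op": "step_arm", "data": {"moves": [[[0,0,0,0,0],[0,0,0,0,0],[0,0,0,0,0],[0,0,0,0,0]]]}}

```text
time: 20.35
position: [0.4606, -0.383, 0.0054]
orientation: [-179.3, -0.3, 10.7]
contact_force: [-0.0, -0.2, 6.3]
opening: 0.312
```

Emit:
{"op": "step_arm", "data": {"moves": [[[0,0,-0.04,0,0],[0,0,-0.08,0,0],[0,0,-0.12,0,0],[0,0,-0.15,7,0],[0,0,-0.17,14,0],[0,0,-0.17,21,0],[0,0,-0.17,28,0],[0,0,-0.17,35,0]]]}}

```text
time: 21.02
position: [0.4592, -0.3845, 0.1745]
orientation: [-179.2, 0.3, -24.6]
contact_force: [0.3, -0.0, -0.4]
opening: 0.31
```

```bash
python3 - <<'E'
from h import *
st();to(.5818,.0263,.18,-83.3)
E
```

```text
t 21.02 p [ 0.4592 -0.3845  0.1745] o [-179.1904    0.2541  -24.6415] f [ 0.3147 -0.0179 -0.4498] op 0.31
rel -0.0598 -0.4245 -0.0055 turn 58.7
```

Emit:
{"op": "step_arm", "data": {"moves": [[[-0.042,-0.3,0,50,0],[-0.042,-0.3,0,50,0],[-0.042,-0.3,0,50,0],[-0.042,-0.3,0,50,0],[-0.042,-0.3,0,50,0],[-0.042,-0.3,0,50,0],[-0.042,-0.3,0,50,0],[-0.042,-0.3,0,50,0]]]}}

```text
time: 21.68
position: [0.5443, -0.0909, 0.1782]
orientation: [-179.7, 0.9, -74.5]
contact_force: [-0.3, -0.6, -0.9]
opening: 0.314
```

```bash
python3 - <<'E'
from h import *
st();to(.5818,.0263,.12,-83.3)
E
```

```text
t 21.68 p [ 0.5443 -0.0909  0.1782] o [-179.7004    0.8888  -74.5043] f [-0.2829 -0.6122 -0.8558] op 0.314
rel -0.1029 -0.0674 0.0582 turn 8.8
```

Emit:
{"op": "step_arm", "data": {"moves": [[[-0.034,-0.022,0,7,0],[-0.07,-0.045,0,8.8,0],[-0.1029,-0.0674,0.03,8.8,0],[-0.1029,-0.0674,0.058,8.8,0],[-0.1029,-0.0674,0.058,8.8,0],[-0.1029,-0.0674,0.058,8.8,0],[-0.1029,-0.0674,0.058,8.8,0],[-0.1029,-0.0674,0.058,8.8,0]]]}}

```text
time: 22.35
position: [0.5823, 0.0185, 0.1237]
orientation: [-179.5, 1.4, -82.7]
contact_force: [0.4, -0.6, -1.0]
opening: 0.313
```

```bash
python3 - <<'E'
from h import *
st();shot('wrist','d16');to(.5818,.0263,.034,-83.3)
E
```

```text
t 22.35 p [0.5823 0.0185 0.1237] o [-179.5399    1.3803  -82.6908] f [ 0.4379 -0.6281 -0.9862] op 0.313
rel -0.008 -0.0003 0.09 turn 0.6
```

View pics/d16.png

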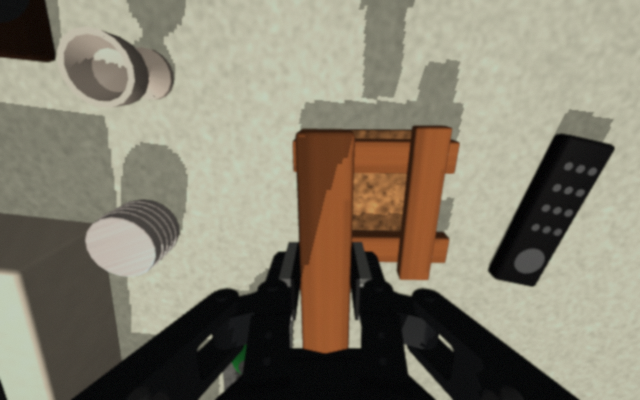

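Emit:
{"op": "step_arm", "data": {"moves": [[[-0.006,0,0.03,0.6,0],[-0.006,0,0.06,0.6,0],[-0.006,0,0.08,0.6,0],[-0.006,0,0.088,0.6,0],[-0.006,0,0.088,0.6,0],[-0.006,0,0.088,0.6,0],[-0.006,0,0.088,0.6,0],[-0.006,0,0.088,0.6,0]]]}}

```text
time: 23.07
position: [0.5822, 0.0249, 0.0361]
orientation: [-179.4, 1.7, -83.0]
contact_force: [0.2, 0.4, -0.2]
opening: 0.31
```

Emit:
{"op": "step_arm", "data": {"moves": [[[0,0,0.003,0,0],[0,0,0.005,0,0],[0,0,0.005,0,0],[0,0,0.005,0,0]]]}}

```text
time: 23.4
position: [0.582, 0.0255, 0.0306]
orientation: [-179.5, 1.7, -83.0]
contact_force: [-0.9, 0.9, 5.0]
opening: 0.314
```

Contact reads 5 N, so the slat is seated. Releasing it and rising to look.

Emit:
{"op": "step_arm", "data": {"moves": [[[0,0,0,0,55],[0,0,0,0,55],[0,0,0,0,60],[0,0,-0.01,0,60],[0,0,-0.04,0,65],[0,0,-0.08,0,75],[0,0,-0.12,0,75],[0,0,-0.13,0,75]]]}}

```text
time: 24.07
position: [0.5846, 0.02, 0.1665]
orientation: [-178.9, 1.7, -82.9]
contact_force: [2.0, 0.5, 1.1]
opening: 0.749
```

```bash
python3 - <<'E'
from h import *
st();shot('wrist','d17');shot('scene','s17');shot('side','t17')
E
```

```text
t 24.07 p [0.5846 0.02   0.1665] o [-178.9401    1.7305  -82.8939] f [1.9963 0.5149 1.137 ] op 0.749
```

View pics/d17.png

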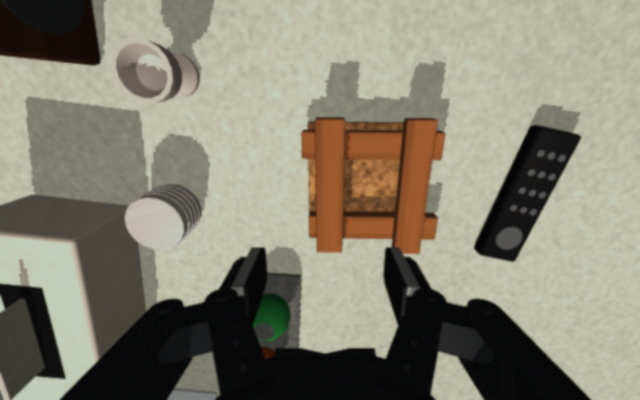

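View pics/s17.png

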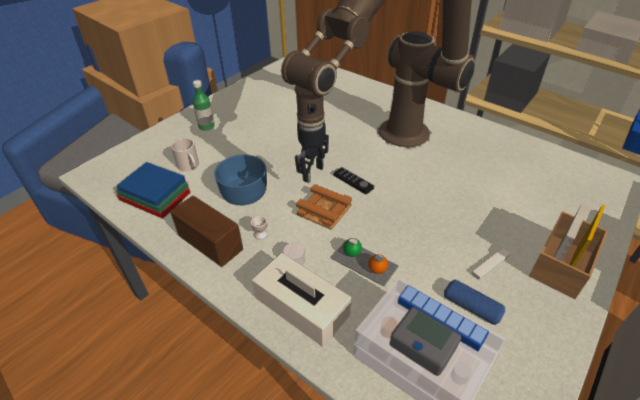

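The tower shows four slats, two by two, all square. Next I'll look from above the balls.

```bash
python3 - <<'E'
from h import *
to(.62,.22,.2,-83)
E
```

```text
rel -0.1933 -0.0636 -0.0395 turn 0.1
```

Emit:
{"op": "step_arm", "data": {"moves": [[[-0.19,0.06,-0.035,0,100],[-0.19,0.06,-0.035,0,100],[-0.19,0.06,-0.035,0,100],[-0.19,0.06,-0.035,0,100],[-0.19,0.06,-0.035,0,100],[-0.19,0.06,-0.035,0,100],[-0.19,0.06,-0.035,0,100],[-0.19,0.06,-0.035,0,100]]]}}

```text
time: 24.88
position: [0.5019, 0.094, 0.1838]
orientation: [-178.7, 5.6, -79.6]
contact_force: [0.0, -0.3, 0.0]
opening: 0.999
```

```bash
cat >> h.py <<'E'
def balls(save,z=0.030):
    st(); m,im=shot("wrist",save); H=hsv(im)
    for nm,mk in [('green',(H[...,0]>=50)&(H[...,0]<=80)&(H[...,1]>150)),('orange',(H[...,0]>=5)&(H[...,0]<=16)&(H[...,1]>225)&(H[...,2]>90))]:
        for c in blobs(mk,300):
            hu=cv2.convexHull(c.astype(np.int32)); 
            P=cast(m,hu,z); (ce,r)=cv2.minEnclosingCircle((P*1000).astype(np.float32))
            print(nm,c.mean(0).round(),rect(P),np.array(ce)/1000,r, cv2.contourArea(hu))
    return m,im
E
python3 - <<'E'
from h import *
balls('e1')
E
```

```text
t 24.88 p [0.5019 0.094  0.1838] o [-178.7347    5.6028  -79.5545] f [ 0.0186 -0.3411  0.0085] op 0.999
green [199. 233.] (array([0.6363, 0.2002]), 61.885032653808594, 50.68016815185547, 56.275634765625) [0.636  0.2016] 32.21146774291992 1553.5
```

View pics/e1.png

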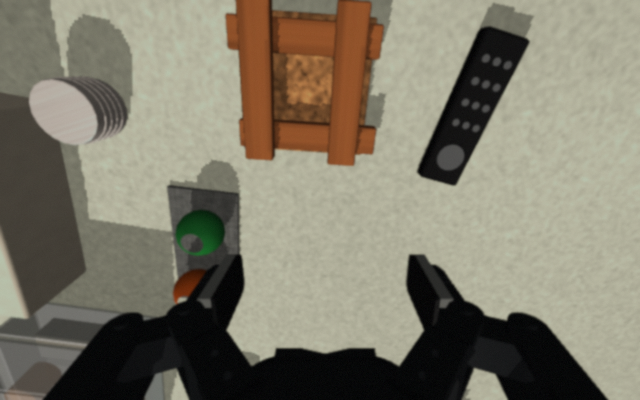

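I entered that y shift with the wrong sign, and the arm stopped short with a tilt. I'll check the joints.

```bash
python3 - <<'E'
from h import *
print(monitor.observe()['qpos']); to(.62,.22,.2,90)
E
```

```text
[  2.152    7.5469 112.1217   6.6283  60.0476 168.4707]
rel -0.1024 -0.1389 -0.016 turn -169.6
```

Joint 6 is at its limit, so I'm turning back by way of yaw 0 to yaw +97.

Emit:
{"op": "step_arm", "data": {"moves": [[[0,0,0,-57,100],[0,0,0,-57,100],[0,0,0,-57,100],[0,0,0,-57,100],[0,0,0,-57,100],[0,0,0,-57,100],[0,0,0,-57,100],[0,0,0,-57,100]]]}}

```text
time: 25.6
position: [0.5029, 0.0937, 0.1841]
orientation: [-174.6, 1.9, -22.2]
contact_force: [0.9, 0.4, 0.1]
opening: 0.998
```

Emit:
{"op": "step_arm", "data": {"moves": [[[0,0,0,-57,100],[0,0,0,-57,100],[0,0,0,-57,100],[0,0,0,-57,100],[0,0,0,-57,100],[0,0,0,-57,100],[0,0,0,-57,100],[0,0,0,-57,100]]]}}

```text
time: 26.27
position: [0.5029, 0.0937, 0.1841]
orientation: [-175.4, -3.5, 34.6]
contact_force: [0.9, -0.1, -0.6]
opening: 1.001
```

```bash
python3 - <<'E'
from h import *
print(monitor.observe()['qpos']);st(); to(.63,.2,.2,90)
E
```

```text
[  2.1048   7.6066 112.0352   6.6064  60.0275  54.119 ]
t 26.27 p [0.5029 0.0937 0.1841] o [-175.4418   -3.4941   34.56  ] f [ 0.8579 -0.1493 -0.6037] op 1.001
rel 0.165 -0.0155 -0.0159 turn -55.4
```

```bash
cat >> h.py <<'E'
from scipy.spatial.transform import Rotation as Ro
def to(x,y,z,yaw=None):
    s=monitor.observe(); p=s['position']; R=Ro.from_euler('xyz',s['orientation'],degrees=True).as_matrix()
    d=R.T@(np.array([x,y,z])-p)
    t=0 if yaw is None else (s['orientation'][2]-yaw+180)%360-180
    print('rel',d,'turn',round(t,1),'toolz',R[:,2],'jaw',R[:,1])
E
python3 - <<'E'
from h import *
to(.635,.2,.2,95)
E
```

```text
rel [ 0.1698 -0.013  -0.0045] turn -60.4 toolz [ 0.005   0.0999 -0.995 ] jaw [ 0.5695 -0.8182 -0.0793]
```

The commanded tool now leans 5.7° towards +y. With the jaws along x that lean stays in the pad plane, so I can still grasp the balls.

Emit:
{"op": "step_arm", "data": {"moves": [[[0.17,-0.013,-0.0045,-57,100],[0.17,-0.013,-0.0045,-57,100],[0.17,-0.013,-0.0045,-57,100],[0.17,-0.013,-0.0045,-57,100],[0.17,-0.013,-0.0045,-57,100],[0.17,-0.013,-0.0045,-57,100],[0.17,-0.013,-0.0045,-57,100],[0.17,-0.013,-0.0045,-57,100]]]}}

```text
time: 26.93
position: [0.6359, 0.1997, 0.1991]
orientation: [179.6, -5.7, 91.7]
contact_force: [0.2, -0.0, 0.0]
opening: 0.999
```

```bash
python3 - <<'E'
from h import *
balls('e2'); print(monitor.observe()['qpos'])
E
```

```text
t 26.93 p [0.6359 0.1997 0.1991] o [179.5957  -5.7154  91.7463] f [ 0.2316 -0.0441  0.0143] op 0.999
green [323. 193.] (array([0.6351, 0.1979]), 51.81199645996094, 50.53480911254883, 64.60945129394531) [0.635  0.1983] 26.589405059814453 1539.5
[11.024  22.8066 90.7153  6.139  65.2727  6.5949]
```

View pics/e2.png

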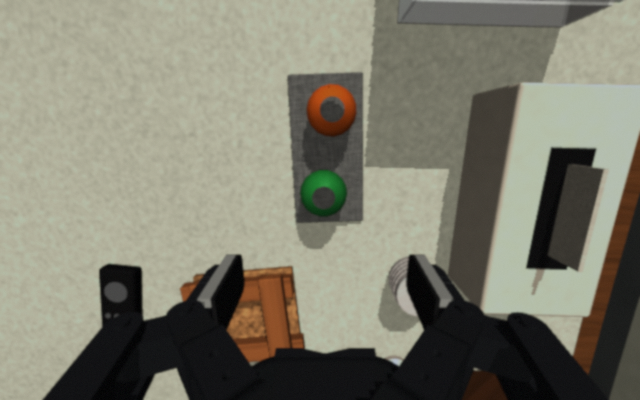

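```bash
python3 - <<'E'
from h import *
im=cv2.imread('pics/e2.png')[:,:,::-1].copy(); H=hsv(im); print(H[100,320],H[118,340],H[109,348]); m=optics.camera_model('wrist')
mk=(H[...,0]<=16)&(H[...,1]>215)&(H[...,2]>90); mk[150:]=0
for c in blobs(mk,200):
    P=cast(m,c,.03);(ce,r)=cv2.minEnclosingCircle((P*1000).astype(np.float32));print(rect(P),ce,r)
to(.635,.198,.06,91.7)
E
```

```text
[ 10 225 176] [  9 124  76] [ 10 227 138]
(array([0.64  , 0.2941]), 49.57985305786133, 40.05789566040039, 12.764385223388672) (640.817138671875, 290.3531188964844) 24.870868682861328
rel [-0.0154 -0.0019  0.1384] turn 0.2 toolz [ 0.0041  0.0998 -0.995 ] jaw [0.9994 0.0331 0.0075]
```

```bash
python3 - <<'E'
from h import *
from scipy.optimize import least_squares
for n,f,box in [('scene','s17',(200,150,290,215)),('side','t17',(355,195,435,260))]:
    m=optics.camera_model(n); im=cv2.imread(f'pics/{f}.png')[:,:,::-1].copy(); H=hsv(im)
    mk=(H[...,0]>=95)&(H[...,0]<=118)&(H[...,1]>80)
    k=np.zeros_like(mk); x0,y0,x1,y1=box; k[y0:y1,x0:x1]=mk[y0:y1,x0:x1]
    c=max(blobs(k,300),key=len); hu=cv2.convexHull(c.astype(np.int32)).reshape(-1,2)
    print(n,c.min(0),c.max(0))
    far=c[(c[:,1]<c[:,1].min()+0.35*np.ptp(c[:,1]))]
    far=np.array([p for p in far if p[1]==c[c[:,0]==p[0]][:,1].min()])
    P=cast(m,far,.09)
    r=least_squares(lambda q:np.hypot(*(P-q).T)-.085,P.mean(0),loss='soft_l1',f_scale=.003)
    r2=least_squares(lambda q:np.hypot(*(P-q[:2]).T)-q[2],[*P.mean(0),.085])
    print(r.x,np.abs(r.fun).mean(),r2.x)
E
```

```text
scene [215 155] [265 204]
[ 0.6391 -0.2443] 0.0015374916389991624 [ 0.6364 -0.2469  0.082 ]
side [373 205] [418 246]
[ 0.625  -0.2556] 0.0014894616866760403 [ 0.6265 -0.2548  0.0835]
```

Emit:
{"op": "step_arm", "data": {"moves": [[[-0.005,-0.002,0.04,0,100],[-0.01,-0.002,0.08,0,100],[-0.0154,-0.002,0.12,0,100],[-0.0154,-0.002,0.138,0,100],[-0.0154,-0.002,0.138,0,100],[-0.0154,-0.002,0.138,0,100],[-0.0154,-0.002,0.138,0,100],[-0.0154,-0.002,0.138,0,100]]]}}

```text
time: 27.65
position: [0.6369, 0.1987, 0.0641]
orientation: [179.3, -5.8, 91.4]
contact_force: [-0.2, -0.3, 0.7]
opening: 0.998
```

```bash
python3 - <<'E'
from h import *
balls('e3'); to(.635,.198,.016)
E
```

```text
t 27.65 p [0.6369 0.1987 0.0641] o [179.289   -5.7927  91.3894] f [-0.2445 -0.3463  0.6998] op 0.998
green [322. 234.] (array([0.635 , 0.1969]), 54.69068908691406, 53.63543701171875, 48.863311767578125) [0.6349 0.1973] 28.253286361694336 4612.0
orange [335.  89.] (array([0.6407, 0.2941]), 50.951663970947266, 39.43417739868164, 12.897529602050781) [0.6413 0.2911] 25.65981101989746 4681.5
rel [-0.0055 -0.0023  0.0479] turn 0 toolz [ 0.0099  0.1012 -0.9948] jaw [0.9997 0.0232 0.0123]
```

View pics/e3.png

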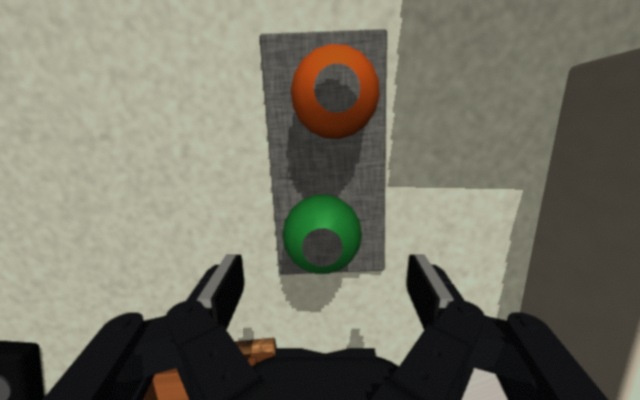

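Emit:
{"op": "step_arm", "data": {"moves": [[[-0.003,-0.002,0.02,0,100],[-0.0045,-0.002,0.035,0,100],[-0.0045,-0.002,0.046,0,100],[-0.0045,-0.002,0.046,0,100],[-0.0045,-0.002,0.046,0,100],[-0.0045,-0.002,0.046,0,100]]], "newtons": 25}}

```text
time: 28.2
position: [0.6329, 0.1985, 0.0153]
orientation: [179.6, -5.7, 91.4]
contact_force: [0.5, -0.0, 0.8]
opening: 0.997
```

Emit:
{"op": "step_arm", "data": {"moves": [[[0,0,0,0,0],[0,0,0,0,0],[0,0,0,0,0],[0,0,0,0,0],[0,0,0,0,0],[0,0,0,0,0],[0,0,0,0,0],[0,0,0,0,0]]]}}

```text
time: 28.87
position: [0.6335, 0.1986, 0.0161]
orientation: [179.5, -5.8, 91.4]
contact_force: [0.1, -0.3, 6.1]
opening: 0.609
```

```bash
python3 - <<'E'
from h import *
st(); shot('wrist','e4')
E
```

```text
t 28.87 p [0.6335 0.1986 0.0161] o [179.4855  -5.7659  91.4105] f [ 0.0842 -0.3323  6.0831] op 0.609
```

View pics/e4.png

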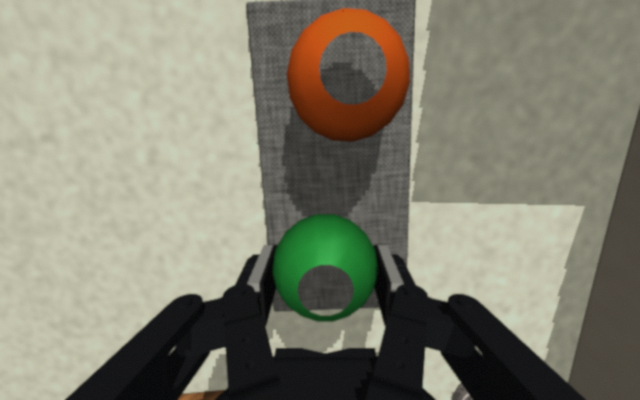

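The green ball is held (opening 0.61). Lifting it and carrying it to the pot.

Emit:
{"op": "step_arm", "data": {"moves": [[[0.004,0,-0.04,0,0],[0.008,0,-0.08,0,0],[0.012,0,-0.12,0,0],[0.016,0,-0.16,0,0],[0.018,0,-0.185,0,0],[0.018,0,-0.185,0,0],[0.018,0,-0.185,0,0]]]}}

```text
time: 29.5
position: [0.6323, 0.1979, 0.2028]
orientation: [179.4, -5.8, 91.4]
contact_force: [-0.4, 0.4, -2.1]
opening: 0.612
```

```bash
python3 - <<'E'
from h import *
st(); to(.632,-.15,.2,91)
E
```

```text
t 29.5 p [0.6323 0.1979 0.2028] o [179.3781  -5.7693  91.4329] f [-0.4132  0.3511 -2.1475] op 0.612
rel [-0.3463 -0.0086 -0.0323] turn 0.4 toolz [ 0.0083  0.1008 -0.9949] jaw [0.9997 0.0239 0.0108]
```

Emit:
{"op": "step_arm", "data": {"moves": [[[-0.33,-0.0085,-0.0315,0,0],[-0.33,-0.0085,-0.0315,0,0],[-0.33,-0.0085,-0.0315,0,0],[-0.33,-0.0085,-0.0315,0,0],[-0.33,-0.0085,-0.0315,0,0],[-0.33,-0.0085,-0.0315,0,0],[-0.33,-0.0085,-0.0315,0,0],[-0.33,-0.0085,-0.0315,0,0]]]}}

```text
time: 30.17
position: [0.628, -0.1354, 0.1952]
orientation: [180.0, -5.9, 91.4]
contact_force: [0.2, -0.9, -0.8]
opening: 0.609
```

Emit:
{"op": "step_arm", "data": {"moves": [[[0,0,0,0,0],[0,0,0,0,0],[0,0,0,0,0]]]}}

```text
time: 30.42
position: [0.6288, -0.1333, 0.196]
orientation: [179.9, -5.9, 91.3]
contact_force: [0.2, 1.1, -2.0]
opening: 0.608
```

```bash
python3 - <<'E'
from h import *
from scipy.optimize import least_squares
st(); m,im=shot('wrist','e5'); to(.632,-.28,.2)
E
```

```text
t 30.42 p [ 0.6288 -0.1333  0.196 ] o [179.8951  -5.8851  91.3127] f [ 0.2489  1.0591 -1.9873] op 0.608
rel [-0.1464 -0.0008 -0.0185] turn 0 toolz [ 0.0003  0.1022 -0.9948] jaw [0.9997 0.0242 0.0028]
```

View pics/e5.png

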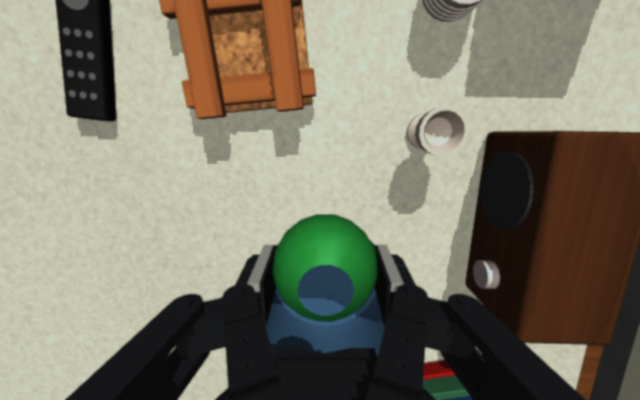

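Emit:
{"op": "step_arm", "data": {"moves": [[[-0.04,0.003,-0.005,0,0],[-0.08,0.003,-0.01,0,0],[-0.12,0.003,-0.014,0,0],[-0.147,0.003,-0.0185,0,0],[-0.147,0.003,-0.0185,0,0],[-0.147,0.003,-0.0185,0,0],[-0.147,0.003,-0.0185,0,0],[-0.147,0.003,-0.0185,0,0]]]}}

```text
time: 31.13
position: [0.6372, -0.2792, 0.2021]
orientation: [179.7, -5.8, 91.5]
contact_force: [0.0, -0.7, -0.6]
opening: 0.612
```

```bash
python3 - <<'E'
from h import *
st(); m,im=shot('wrist','e6')
E
```

```text
t 31.13 p [ 0.6372 -0.2792  0.2021] o [179.6727  -5.8276  91.5472] f [ 0.0384 -0.6685 -0.5864] op 0.612
```

View pics/e6.png

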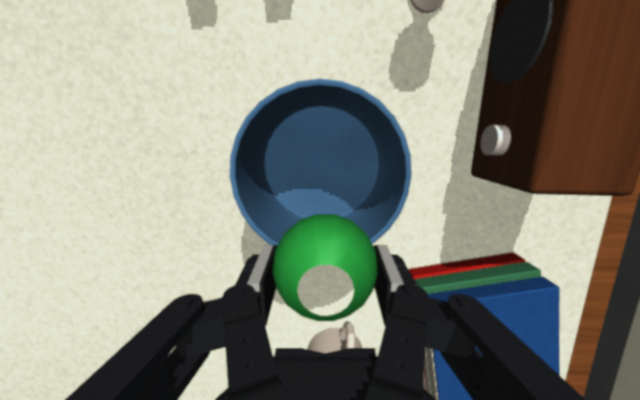

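```bash
cat >> h.py <<'E'
from scipy.optimize import least_squares
def pot(m,im,ymax):
    H=hsv(im); mk=(H[...,0]>=95)&(H[...,0]<=118)&(H[...,1]>70); mk[ymax:]=0; mk[:,425:]=0; mk[:,:215]=0
    c=max(blobs(mk,1000),key=len); c=c[c[:,1]<ymax-8]
    P=cast(m,c,.09)
    q=least_squares(lambda q:np.hypot(*(P-q[:2]).T)-q[2],[*P.mean(0),.085],loss='soft_l1',f_scale=.002)
    print('pot',q.x,np.abs(q.fun).max()); return q.x
E
python3 - <<'E'
from h import *
im=cv2.imread('pics/e6.png')[:,:,::-1].copy(); m=optics.camera_model('wrist')
pot(m,im,235)
E
```

```text
pot [ 0.6328 -0.2487  0.0814] 0.04198847870634011
```

```bash
python3 - <<'E'
from h import *
st();to(.6318,-.272,.2); to(.6318,-.272,.09);to(.6318,-.272,.028)
E
```

```text
t 31.18 p [ 0.6372 -0.2793  0.2023] o [179.657   -5.8065  91.551 ] f [ 0.2499 -0.6671 -1.7114] op 0.607
rel [ 0.0072 -0.0053  0.003 ] turn 0 toolz [ 0.0032  0.1013 -0.9949] jaw [0.9996 0.0265 0.006 ]
rel [-0.0039 -0.0059  0.1125] turn 0 toolz [ 0.0032  0.1013 -0.9949] jaw [0.9996 0.0265 0.006 ]
rel [-0.0102 -0.0063  0.1741] turn 0 toolz [ 0.0032  0.1013 -0.9949] jaw [0.9996 0.0265 0.006 ]
```

Emit:
{"op": "step_arm", "data": {"moves": [[[0.007,-0.0055,0.003,0,0],[0.007,-0.0055,0.003,0,0],[0.003,-0.0055,0.04,0,0],[0,-0.0057,0.07,0,0],[-0.002,-0.0058,0.095,0,0],[-0.0039,-0.0059,0.1125,0,0],[-0.0039,-0.0059,0.1125,0,0],[-0.0039,-0.0059,0.1125,0,0]]]}}

```text
time: 31.85
position: [0.6308, -0.2733, 0.0891]
orientation: [179.8, -5.8, 91.4]
contact_force: [0.4, -0.4, -0.6]
opening: 0.611
```

```bash
python3 - <<'E'
from h import *
st();shot('wrist','e7');to(.6318,-.272,.028)
E
```

```text
t 31.85 p [ 0.6308 -0.2733  0.0891] o [179.7666  -5.8481  91.4267] f [ 0.4431 -0.355  -0.6021] op 0.611
rel [-0.004  -0.0008  0.063 ] turn 0 toolz [ 0.005  0.1   -0.995] jaw [0.9997 0.0244 0.0074]
```

View pics/e7.png

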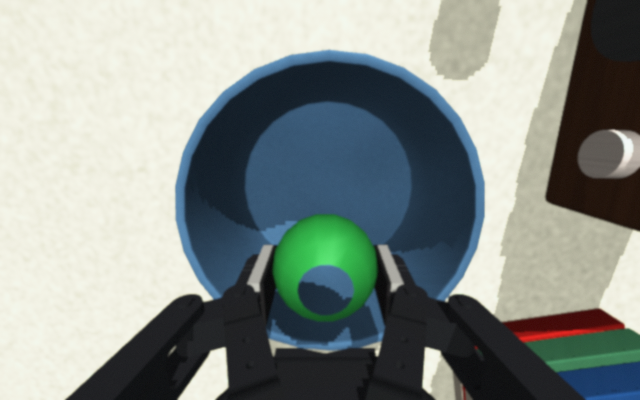

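Emit:
{"op": "step_arm", "data": {"moves": [[[-0.001,0,0.02,0,0],[-0.0025,0,0.04,0,0],[-0.0035,0,0.055,0,0],[-0.004,0,0.062,0,0],[-0.004,0,0.062,0,0],[-0.004,0,0.062,0,0],[-0.004,0,0.062,0,0],[-0.004,0,0.062,0,0]]]}}

```text
time: 32.57
position: [0.6335, -0.2731, 0.03]
orientation: [179.5, -5.7, 91.4]
contact_force: [0.4, -0.8, -1.2]
opening: 0.611
```

```bash
python3 - <<'E'
from h import *
st();shot('wrist','e8');shot('scene','s8')
im=cv2.imread('pics/s8.png');cv2.imwrite('pics/s8c.png',cv2.resize(im[120:220,180:330],None,fx=5,fy=5,interpolation=2))
E
```

```text
t 32.57 p [ 0.6335 -0.2731  0.03  ] o [179.4549  -5.6577  91.416 ] f [ 0.385  -0.7566 -1.1741] op 0.611
```

View pics/s8c.png

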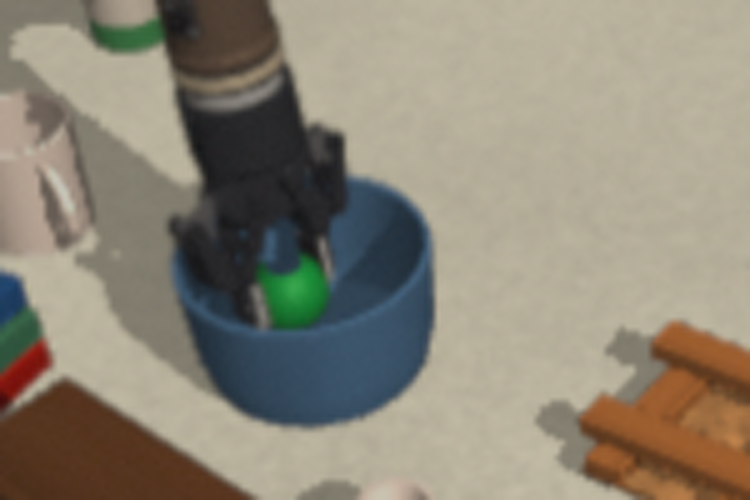

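View pics/e8.png

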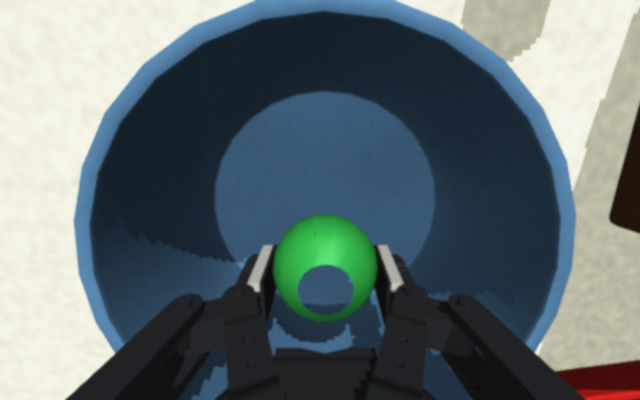

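Emit:
{"op": "step_arm", "data": {"moves": [[[0,0,0.002,0,0],[0,0,0.004,0,0],[0,0,0.006,0,0],[0,0,0.006,0,0],[0,0,0.006,0,0]]]}}

```text
time: 33.08
position: [0.6319, -0.2716, 0.0219]
orientation: [179.6, -5.8, 91.4]
contact_force: [-0.0, -0.3, -0.1]
opening: 0.61
```

Emit:
{"op": "step_arm", "data": {"moves": [[[0,0,0,0,65],[0,0,0,0,70],[0,0,0,0,74],[0,0,0,0,74],[0,0,0,0,74],[0,0,0,0,74]]]}}

```text
time: 33.58
position: [0.6324, -0.2718, 0.0225]
orientation: [179.6, -5.7, 91.4]
contact_force: [-0.6, -0.4, 1.3]
opening: 0.738
```

```bash
python3 - <<'E'
from h import *
st();shot('wrist','e9');p=monitor.observe()['position'];to(p[0],p[1],p[2]+.17)
E
```

```text
t 33.58 p [ 0.6324 -0.2718  0.0225] o [179.5872  -5.7351  91.4041] f [-0.6162 -0.3693  1.2849] op 0.738
rel [ 0.017   0.0012 -0.1691] turn 0 toolz [ 0.0047  0.1001 -0.995 ] jaw [0.9997 0.0238 0.0071]
```

View pics/e9.png

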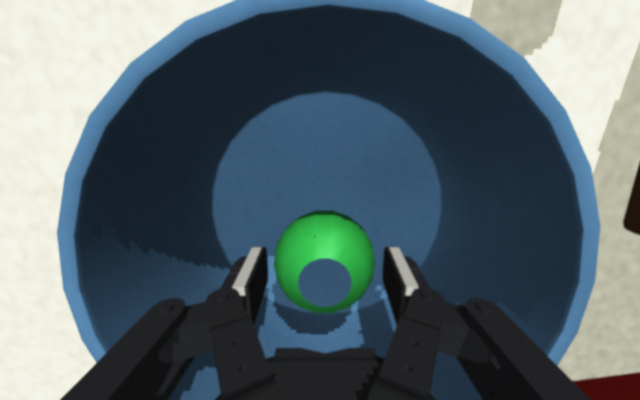

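The green ball is free and standing in the pot. Rising straight up, then going back for the orange ball.

Emit:
{"op": "step_arm", "data": {"moves": [[[0.002,0,-0.02,0,74],[0.005,0,-0.05,0,74],[0.009,0.001,-0.09,0,74],[0.013,0.001,-0.13,0,85],[0.017,0.001,-0.169,0,100],[0.017,0.001,-0.169,0,100],[0.017,0.001,-0.169,0,100]]]}}

```text
time: 34.22
position: [0.6346, -0.2732, 0.1972]
orientation: [179.2, -5.5, 91.5]
contact_force: [-0.1, 0.9, -0.8]
opening: 0.998
```

```bash
python3 - <<'E'
from h import *
st();shot('wrist','e10');to(.64,.05,.2);to(.64,.285,.2)
E
```

```text
t 34.22 p [ 0.6346 -0.2732  0.1972] o [179.1546  -5.4778  91.4508] f [-0.1353  0.8832 -0.7722] op 0.998
rel [0.3209 0.015  0.0258] turn 0 toolz [ 0.0072  0.0986 -0.9951] jaw [0.9997 0.0239 0.0096]
rel [0.5547 0.0206 0.049 ] turn 0 toolz [ 0.0072  0.0986 -0.9951] jaw [0.9997 0.0239 0.0096]
```

View pics/e10.png

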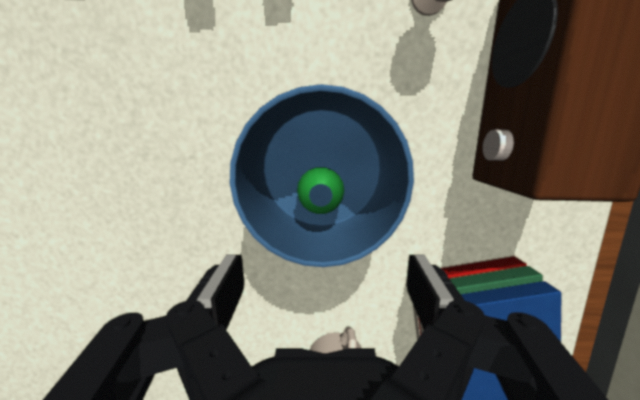

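```bash
python3 - <<'E'
from h import *
im=cv2.imread('pics/e10.png')[:,:,::-1].copy(); m=optics.camera_model('wrist')
pot(m,im,262)
c=cast(m,[(231,172),(413,172),(322,87),(322,265)],.09);print(c)
print(cast(m,[(321,190)],.03))
E
```

```text
pot [ 0.6302 -0.2495  0.0821] 0.0009032211212523927
[[ 0.549  -0.2421]
 [ 0.7123 -0.2387]
 [ 0.629  -0.1686]
 [ 0.6322 -0.3313]]
[[ 0.6298 -0.2694]]
```

Emit:
{"op": "step_arm", "data": {"moves": [[[0.32,0.012,0.026,0,100],[0.32,0.012,0.026,0,100],[0.32,0.012,0.026,0,100],[0.32,0.012,0.026,0,100],[0.32,0.012,0.026,0,100],[0.32,0.012,0.026,0,100],[0.32,0.012,0.026,0,100],[0.32,0.012,0.026,0,100]]]}}

```text
time: 34.93
position: [0.6339, 0.053, 0.1955]
orientation: [179.9, -5.8, 91.5]
contact_force: [0.9, -0.8, 0.2]
opening: 0.996
```

```bash
python3 - <<'E'
from h import *
st();to(.64,.285,.12)
E
```

```text
t 34.93 p [0.6339 0.053  0.1955] o [179.9152  -5.8287  91.4613] f [ 0.9231 -0.7504  0.1883] op 0.996
rel [0.2229 0.0118 0.0987] turn 0 toolz [-0.0011  0.1016 -0.9948] jaw [0.9997 0.0254 0.0015]
```

Emit:
{"op": "step_arm", "data": {"moves": [[[0.04,0.003,0.005,0,100],[0.08,0.006,0.01,0,100],[0.12,0.009,0.02,0,100],[0.16,0.0118,0.04,0,100],[0.195,0.0118,0.06,0,100],[0.2229,0.0118,0.08,0,100],[0.2229,0.0118,0.0987,0,100],[0.2229,0.0118,0.0987,0,100]]]}}

```text
time: 35.6
position: [0.6371, 0.2821, 0.1144]
orientation: [-179.6, -5.5, 91.6]
contact_force: [-1.2, -0.8, -1.8]
opening: 0.997
```

Emit:
{"op": "step_arm", "data": {"moves": [[[0,0,0,0,100],[0,0,0,0,100],[0,0,0,0,100]]]}}

```text
time: 35.85
position: [0.6441, 0.2802, 0.1236]
orientation: [179.5, -5.8, 91.3]
contact_force: [-0.8, -0.2, -0.0]
opening: 1.001
```

```bash
python3 - <<'E'
from h import *
balls('e11')
im=cv2.imread('pics/e11.png')[:,:,::-1].copy(); m=optics.camera_model('wrist')
print(m['cam_to_world'][:3,3])
H=hsv(im); mk=(H[...,0]<=16)&(H[...,1]>190)&(H[...,2]>60)
for c in blobs(mk,1500): print(c.min(0),c.max(0),c.mean(0),rect(cast(m,c,.03)))
to(.64,.285,.06)
E
```

```text
t 35.85 p [0.6441 0.2802 0.1236] o [179.5223  -5.7517  91.3188] f [-0.8343 -0.2319 -0.0404] op 1.001
orange [320. 197.] (array([0.6405, 0.2899]), 49.895774841308594, 46.58214569091797, 12.162239074707031) [0.6412 0.2881] 25.389028549194336 2340.0
[0.6416 0.3485 0.2757]
[292 171] [350 229] [320.5843 200.0663] (array([0.6416, 0.2881]), 52.829254150390625, 51.4582633972168, -89.00991070270538)
rel [-0.0016 -0.0049  0.0642] turn 0 toolz [ 0.0067  0.1007 -0.9949] jaw [0.9997 0.022  0.009 ]
```

View pics/e11.png

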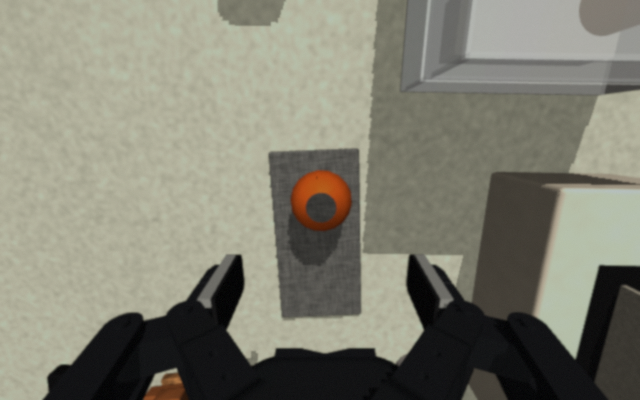

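```bash
python3 - <<'E'
from h import *
m=optics.camera_model('wrist')
for z in (0,.06,.09,.12): print(z,cast(m,[(470,395),(495,175),(557,187),(403,90),(425,10)],z).round(3).tolist())
to(.641,.290,.06);to(.641,.290,.016)
E
```

```text
0 [[0.82, 0.049], [0.81, 0.31], [0.873, 0.299], [0.714, 0.386], [0.728, 0.45]]
0.06 [[0.782, 0.114], [0.774, 0.318], [0.822, 0.31], [0.699, 0.378], [0.709, 0.428]]
0.09 [[0.762, 0.147], [0.755, 0.322], [0.797, 0.315], [0.691, 0.374], [0.7, 0.417]]
0.12 [[0.743, 0.18], [0.737, 0.327], [0.772, 0.32], [0.683, 0.37], [0.69, 0.406]]
rel [ 0.0034 -0.0038  0.0647] turn 0 toolz [ 0.0067  0.1007 -0.9949] jaw [0.9997 0.022  0.009 ]
rel [-0.001  -0.0042  0.1084] turn 0 toolz [ 0.0067  0.1007 -0.9949] jaw [0.9997 0.022  0.009 ]
```

Emit:
{"op": "step_arm", "data": {"moves": [[[0.0034,-0.0035,0.03,0,100],[0.0034,-0.0035,0.0647,0,100],[0.002,-0.0035,0.085,0,100],[0,-0.0038,0.1,0,100],[-0.001,-0.004,0.107,0,100],[-0.001,-0.004,0.107,0,100],[-0.001,-0.004,0.107,0,100],[-0.001,-0.004,0.107,0,100]]]}}

```text
time: 36.57
position: [0.6417, 0.2912, 0.0183]
orientation: [179.4, -5.8, 91.4]
contact_force: [0.0, -0.2, 0.8]
opening: 1.002
```

```bash
python3 - <<'E'
from h import *
balls('e12')
E
```

```text
t 36.57 p [0.6417 0.2912 0.0183] o [179.3837  -5.8089  91.3994] f [ 0.0302 -0.2131  0.7878] op 1.002
orange [324. 266.] (array([0.6409, 0.2866]), 56.89173889160156, 52.837432861328125, -77.32115459442139) [0.6412 0.2858] 29.4539737701416 7736.5
```

View pics/e12.png

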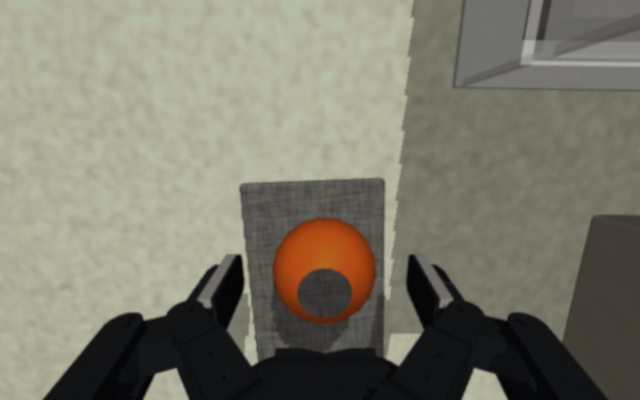

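Emit:
{"op": "step_arm", "data": {"moves": [[[0,0,0.002,0,0],[0,0,0.002,0,0],[0,0,0.002,0,0],[0,0,0.002,0,0],[0,0,0.002,0,0],[0,0,0.002,0,0],[0,0,0.002,0,0],[0,0,0.002,0,0]]], "newtons": 25}}

```text
time: 37.28
position: [0.6403, 0.2914, 0.0151]
orientation: [179.5, -5.8, 91.4]
contact_force: [-0.9, -0.4, 5.5]
opening: 0.612
```

```bash
python3 - <<'E'
from h import *
st();p=monitor.observe()['position'];to(p[0],p[1],.2)
E
```

```text
t 37.28 p [0.6403 0.2914 0.0151] o [179.5428  -5.7656  91.4137] f [-0.9419 -0.3618  5.5068] op 0.612
rel [ 0.0186  0.0015 -0.1839] turn 0 toolz [ 0.0055  0.1006 -0.9949] jaw [0.9997 0.0239 0.0079]
```

Emit:
{"op": "step_arm", "data": {"moves": [[[0.004,0,-0.04,0,0],[0.008,0,-0.08,0,0],[0.012,0.001,-0.12,0,0],[0.016,0.001,-0.16,0,0],[0.018,0.001,-0.183,0,0],[-0.02,0.001,-0.187,0,0],[-0.06,0.001,-0.191,0,0],[-0.1,0.001,-0.195,0,0]]]}}

```text
time: 37.95
position: [0.6419, 0.1718, 0.1984]
orientation: [179.5, -5.7, 91.6]
contact_force: [0.4, 0.3, -1.9]
opening: 0.609
```

```bash
python3 - <<'E'
from h import *
st();to(.632,-.12,.2)
E
```

```text
t 37.95 p [0.6419 0.1718 0.1984] o [179.5438  -5.7252  91.566 ] f [ 0.4328  0.3082 -1.9154] op 0.609
rel [-0.2898 -0.0177 -0.0309] turn 0 toolz [ 0.0052  0.0999 -0.995 ] jaw [0.9996 0.0265 0.0079]
```

Emit:
{"op": "step_arm", "data": {"moves": [[[-0.04,-0.003,-0.005,0,0],[-0.28,-0.0177,-0.03,0,0],[-0.28,-0.0177,-0.03,0,0],[-0.28,-0.0177,-0.03,0,0],[-0.28,-0.0177,-0.03,0,0],[-0.28,-0.0177,-0.03,0,0],[-0.28,-0.0177,-0.03,0,0],[-0.28,-0.0177,-0.03,0,0]]]}}

```text
time: 38.62
position: [0.6306, -0.1168, 0.1989]
orientation: [179.6, -5.5, 91.1]
contact_force: [0.7, -0.4, -0.4]
opening: 0.61
```

```bash
python3 - <<'E'
from h import *
st();to(.631,-.2145,.17)
E
```

```text
t 38.62 p [ 0.6306 -0.1168  0.1989] o [179.626   -5.5071  91.0714] f [ 0.7154 -0.4424 -0.4318] op 0.61
rel [-0.1    -0.0016  0.0194] turn 0 toolz [ 0.0047  0.0961 -0.9954] jaw [0.9998 0.0181 0.0065]
```

Emit:
{"op": "step_arm", "data": {"moves": [[[-0.035,-0.0005,0,0,0],[-0.07,-0.001,0,0,0],[-0.1,-0.0016,0.0194,0,0],[-0.1,-0.0016,0.0194,0,0],[-0.1,-0.0016,0.0194,0,0],[-0.1,-0.0016,0.0194,0,0],[-0.1,-0.0016,0.0194,0,0],[-0.1,-0.0016,0.0194,0,0]]]}}

```text
time: 39.28
position: [0.6328, -0.206, 0.1712]
orientation: [179.5, -5.7, 91.5]
contact_force: [0.8, -0.8, -0.7]
opening: 0.615
```

```bash
python3 - <<'E'
from h import *
st();shot('wrist','e13');shot('scene','s13');to(.631,-.2145,.09)
im=cv2.imread('pics/s13.png');cv2.imwrite('pics/s13c.png',cv2.resize(im[120:220,180:330],None,fx=5,fy=5,interpolation=2))
E
```

```text
t 39.28 p [ 0.6328 -0.206   0.1712] o [179.538   -5.7331  91.5104] f [ 0.847  -0.7575 -0.6983] op 0.615
rel [-0.0163 -0.0027  0.0801] turn 0 toolz [ 0.0056  0.0998 -0.995 ] jaw [0.9996 0.0255 0.0082]
```

View pics/e13.png

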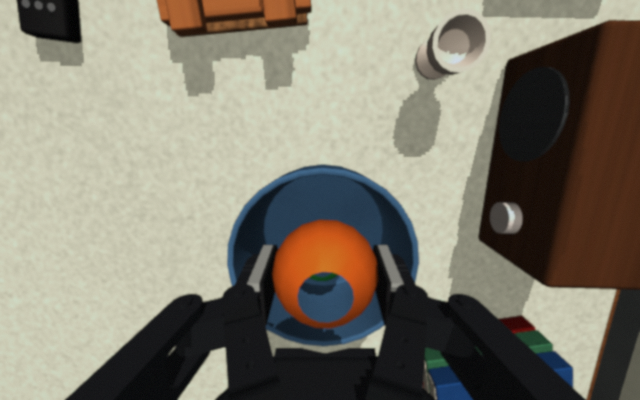

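View pics/s13c.png

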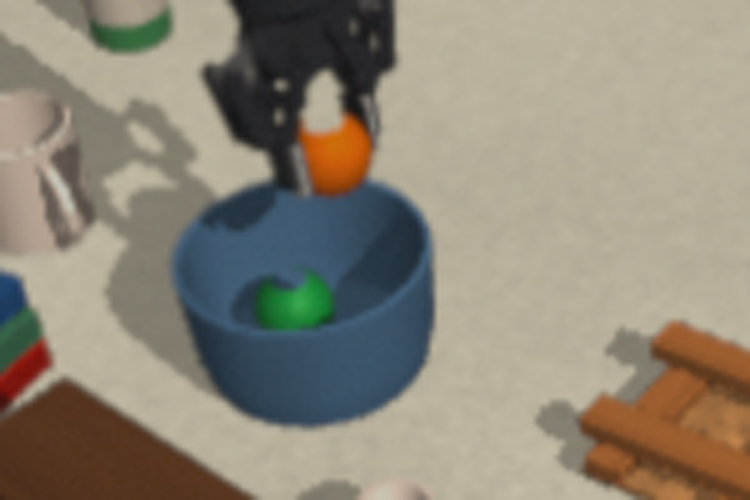

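Emit:
{"op": "step_arm", "data": {"moves": [[[-0.014,-0.002,0.01,0,0],[-0.014,-0.002,0.04,0,0],[-0.015,-0.002,0.065,0,0],[-0.015,-0.002,0.075,0,0],[-0.015,-0.002,0.075,0,0],[-0.015,-0.002,0.075,0,0],[-0.015,-0.002,0.075,0,0],[-0.015,-0.002,0.075,0,0]]]}}

```text
time: 40.05
position: [0.6326, -0.2157, 0.0965]
orientation: [179.4, -5.6, 91.4]
contact_force: [0.1, -1.4, -1.5]
opening: 0.613
```

```bash
python3 - <<'E'
from h import *
st();m,im=shot('wrist','e14');to(.631,-.2145,.09);to(.631,-.2145,.028)
print(cast(m,[(cv2.__version__ and 320,0)],.09))
E
```

```text
t 40.05 p [ 0.6326 -0.2157  0.0965] o [179.3912  -5.6356  91.4249] f [ 0.0729 -1.4225 -1.4793] op 0.613
rel [ 0.0005 -0.0015  0.0066] turn 0 toolz [ 0.0081  0.0985 -0.9951] jaw [0.9997 0.0239 0.0105]
rel [-0.0056 -0.0021  0.0683] turn 0 toolz [ 0.0081  0.0985 -0.9951] jaw [0.9997 0.0239 0.0105]
[[ 0.6273 -0.086 ]]
```

View pics/e14.png

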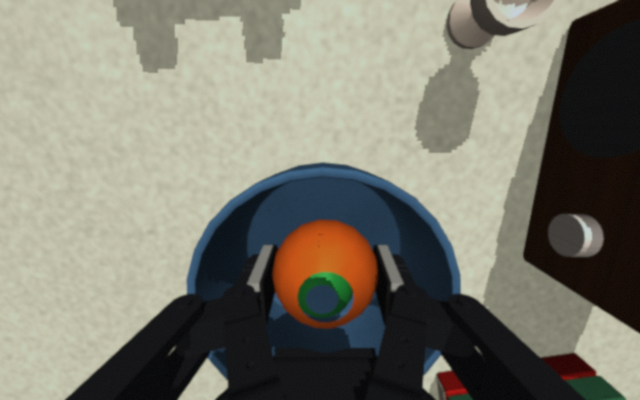

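Emit:
{"op": "step_arm", "data": {"moves": [[[-0.001,-0.001,0.02,0,0],[-0.003,-0.0015,0.04,0,0],[-0.004,-0.002,0.055,0,0],[-0.005,-0.002,0.066,0,0],[-0.005,-0.002,0.066,0,0],[-0.005,-0.002,0.066,0,0],[-0.005,-0.002,0.066,0,0]]]}}

```text
time: 40.68
position: [0.6301, -0.2135, 0.0291]
orientation: [179.5, -5.7, 91.4]
contact_force: [0.6, 0.3, -1.1]
opening: 0.613
```

```bash
python3 - <<'E'
from h import *
st();shot('wrist','e15');shot('scene','s15');to(.631,-.2145,.022)
im=cv2.imread('pics/s15.png');cv2.imwrite('pics/s15c.png',cv2.resize(im[120:220,180:330],None,fx=5,fy=5,interpolation=2))
E
```

```text
t 40.68 p [ 0.6301 -0.2135  0.0291] o [179.5297  -5.712   91.4068] f [ 0.5822  0.2675 -1.1147] op 0.613
rel [-0.0016  0.0006  0.0074] turn 0 toolz [ 0.0064  0.0993 -0.995 ] jaw [0.9997 0.0238 0.0088]
```

View pics/e15.png

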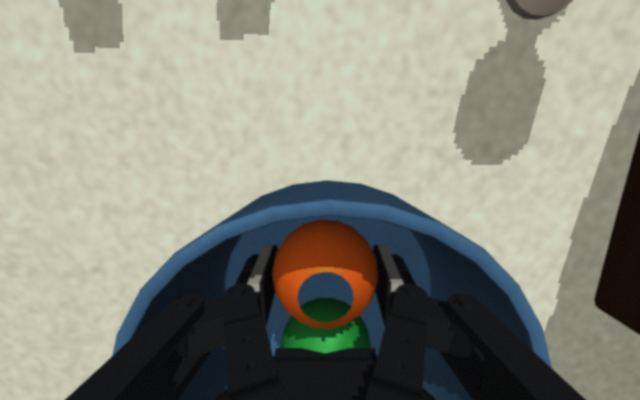

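View pics/s15c.png

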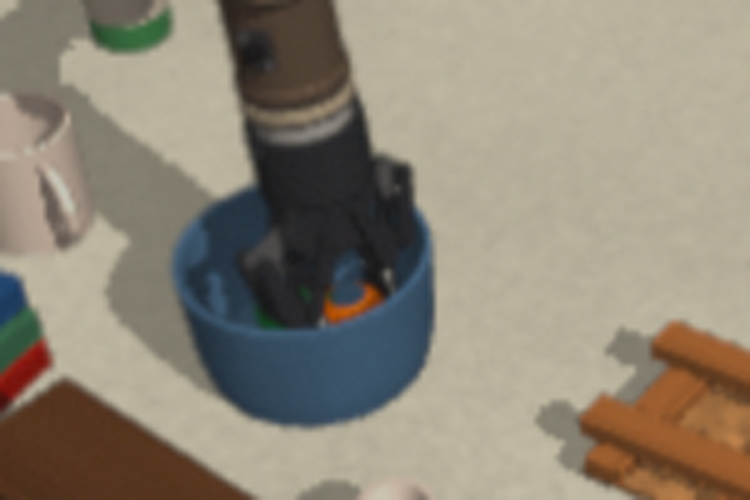

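Emit:
{"op": "step_arm", "data": {"moves": [[[0,0,0.002,0,0],[-0.001,0,0.004,0,0],[-0.001,0,0.006,0,0],[-0.001,0,0.008,0,0],[-0.001,0,0.008,0,0],[-0.001,0,0.008,0,0]]]}}

```text
time: 41.28
position: [0.6291, -0.2133, 0.0197]
orientation: [179.6, -5.8, 91.4]
contact_force: [-0.0, -1.0, -1.0]
opening: 0.608
```

No contact load. The ball is about 4 mm above its resting height, so I'm releasing it.

Emit:
{"op": "step_arm", "data": {"moves": [[[0,0,0,0,65],[0,0,0,0,70],[0,0,0,0,74],[0,0,0,0,74],[0,0,0,0,74],[0,0,0,0,74]]]}}

```text
time: 41.78
position: [0.6309, -0.2146, 0.0213]
orientation: [179.4, -5.6, 91.4]
contact_force: [3.6, -3.8, 2.4]
opening: 0.746
```

```bash
python3 - <<'E'
from h import *
st();shot('wrist','e16');p=monitor.observe()['position'];to(p[0],p[1],p[2]+.18)
E
```

```text
t 41.78 p [ 0.6309 -0.2146  0.0213] o [179.4124  -5.6114  91.4353] f [ 3.6201 -3.8217  2.4269] op 0.746
rel [ 0.0176  0.0018 -0.1791] turn 0 toolz [ 0.0078  0.098  -0.9952] jaw [0.9997 0.024  0.0102]
```

View pics/e16.png

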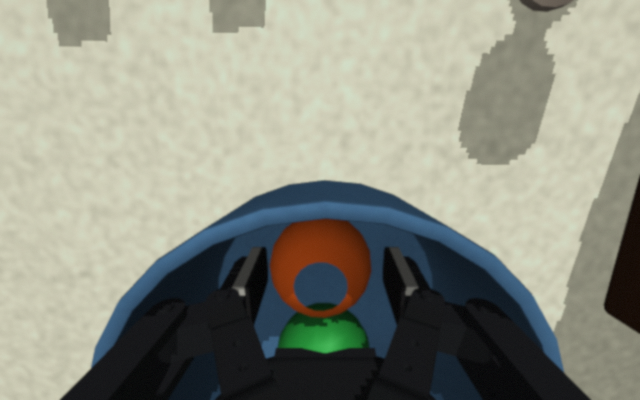

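A finger touches the pot wall lightly (about 5 N), so I'm closing it a little before rising slowly.

Emit:
{"op": "step_arm", "data": {"moves": [[[0,0,0,0,69],[0.0,0,-0.004,0,69],[0.001,0,-0.012,0,69],[0.003,0,-0.03,0,69],[0.006,0.001,-0.06,0,69],[0.01,0.001,-0.1,0,69],[0.014,0.0018,-0.14,0,69],[0.0176,0.0018,-0.179,0,69]]]}}

```text
time: 42.5
position: [0.6279, -0.2121, 0.201]
orientation: [179.9, -5.9, 91.4]
contact_force: [1.3, 0.5, 0.6]
opening: 0.691
```

Emit:
{"op": "step_arm", "data": {"moves": [[[-0.04,0,-0.01,0,80],[-0.07,0,-0.04,0,80],[-0.07,0,-0.05,0,80],[-0.07,0,-0.05,0,80],[-0.07,0,-0.05,0,80],[-0.07,0,-0.05,0,80]]]}}

```text
time: 43.0
position: [0.63, -0.2863, 0.2407]
orientation: [179.8, -5.9, 91.4]
contact_force: [-1.0, -1.1, -1.4]
opening: 0.799
```

```bash
python3 - <<'E'
from h import *
st();shot('wrist','f1');shot('scene','f1s');shot('side','f1t')
E
```

```text
t 43.0 p [ 0.63   -0.2863  0.2407] o [179.8285  -5.9308  91.4228] f [-0.9529 -1.0945 -1.3935] op 0.799
```

View pics/f1.png

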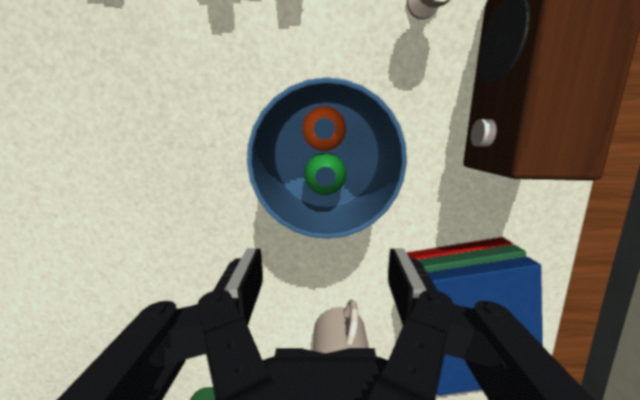

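View pics/f1s.png

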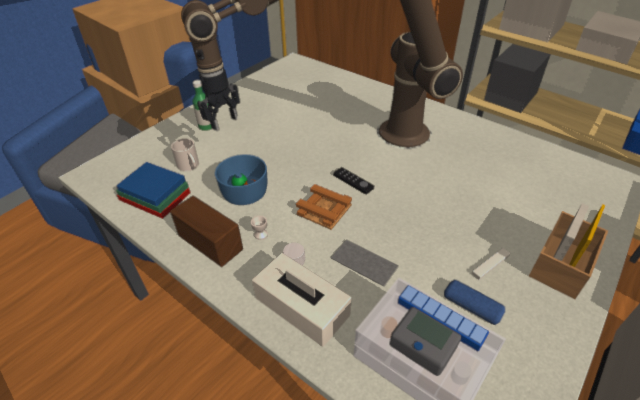

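View pics/f1t.png

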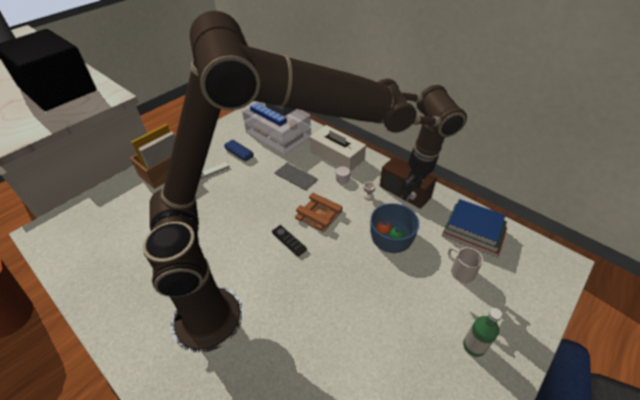

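Both balls are in the upright pot: orange at (324,128) and green at (325,175) in the wrist view. A final check of the tower from above follows.

```bash
python3 - <<'E'
from h import *
to(.54,-.03,.27)
E
```

```text
rel [ 0.2603 -0.0838 -0.003 ] turn 0 toolz [ 0.0007  0.1026 -0.9947] jaw [0.9997 0.0251 0.0033]
```

Emit:
{"op": "step_arm", "data": {"moves": [[[0.25,-0.096,-0.005,0,80],[0.25,-0.096,-0.005,0,80],[0.25,-0.096,-0.005,0,80],[0.25,-0.096,-0.005,0,80],[0.25,-0.096,-0.005,0,80],[0.25,-0.096,-0.005,0,80],[0.25,-0.096,-0.005,0,80],[0.25,-0.096,-0.005,0,80]]]}}

```text
time: 43.82
position: [0.5269, -0.038, 0.2717]
orientation: [179.7, -5.9, 91.7]
contact_force: [-0.4, -0.1, -1.2]
opening: 0.8
```

Emit:
{"op": "step_arm", "data": {"moves": [[[0,0,0,0,80],[0,0,0,0,80],[0,0,0,0,80]]]}}

```text
time: 44.07
position: [0.5296, -0.0434, 0.2715]
orientation: [179.6, -5.7, 91.4]
contact_force: [1.1, -0.4, -0.2]
opening: 0.794
```

```bash
python3 - <<'E'
from h import *
st();m,im=shot('wrist','g1')
cv2.imwrite('pics/g1c.png',cv2.resize(cv2.imread('pics/g1.png')[80:260,220:440],None,fx=3.4,fy=3.3,interpolation=2))
s=cv2.imread('pics/f1s.png');cv2.imwrite('pics/g2c.png',cv2.resize(s[175:235,285:365],None,fx=9,fy=9,interpolation=2))
E
```

```text
t 44.07 p [ 0.5296 -0.0434  0.2715] o [179.6396  -5.7251  91.3567] f [ 1.0944 -0.3566 -0.1639] op 0.794
```

View pics/g1.png

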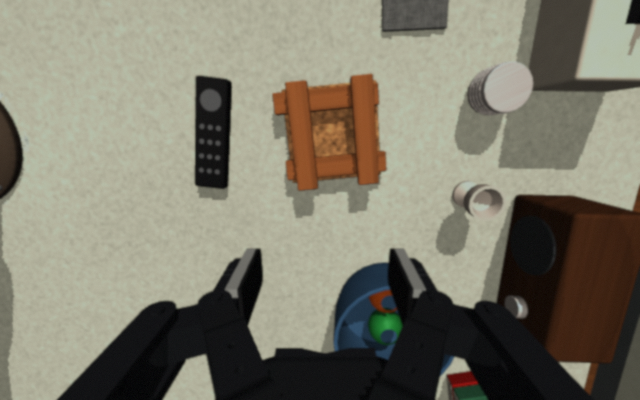

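View pics/g2c.png

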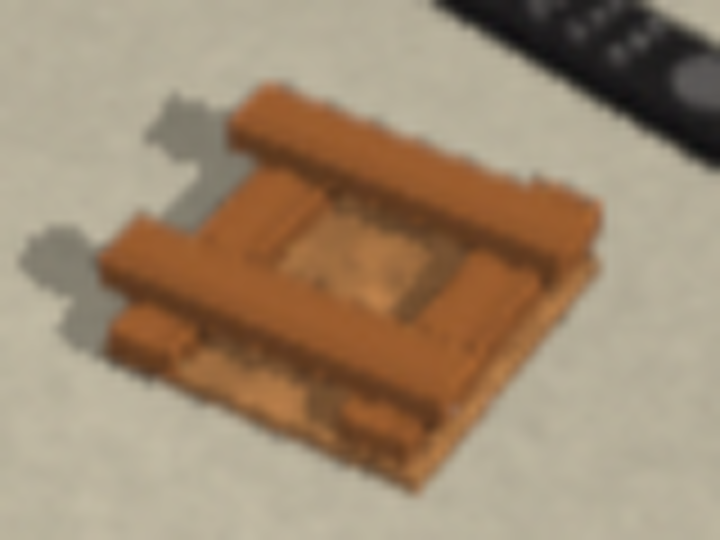

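```bash
python3 - <<'E'
from h import *
m=optics.camera_model('wrist'); c,s=np.cos(np.radians(6.7)),np.sin(np.radians(6.7))
def rep(n,a,z):
    P=cast(m,a,z);d=P.mean(0)-[.540,.0214];v=P[1]-P[0];print(n,'bx %.4f by %.4f'%(d@[c,s],d@[-s,c]),'len %.3f ang %.1f'%(np.hypot(*v),np.degrees(np.arctan2(v[1],v[0]))-6.7))
rep('L2-',[(297,82),(308,189)],.04);rep('L2+',[(362,76),(368,184)],.04)
rep('L1+',[(274,103),(380,93)],.025);rep('L1-',[(287,172),(386,162)],.025)
E
```

```text
L2- bx -0.0397 by -0.0020 len 0.137 ang -90.5
L2+ bx 0.0421 by -0.0029 len 0.138 ang -90.3
L1+ bx -0.0033 by 0.0456 len 0.140 ang -0.4
L1- bx 0.0013 by -0.0464 len 0.139 ang 0.2
```

All four slats are within 5 mm of their places, and the robot touches nothing. Handing in.

```bash
python3 -c "
from h import *
st();print(bot.hand_in())"
```

```text
t 44.12 p [ 0.5296 -0.0436  0.2715] o [179.6415  -5.7298  91.3308] f [-0.1847 -0.25    0.152 ] op 0.798
the job is handed in; nothing more can be done
None
```

The job is handed in at about 44 s, with the tower built and both balls in the pot; no verdict is reported. I found four brown slats and stacked all of them: two along the black strips and two squarely across them. Both balls were lowered into the pot and let go about 4–6 mm above its floor.

**Last checks:**
- **Tower:** in the last wrist picture the slats measured within about 5 mm of their places and within 1° of square.
- **Balls and pot:** both balls stand in the upright pot, about 20 mm (green) and 35 mm (orange) from its centre by where I let them go.
- **Other items:** I compared the bystanders only by eye in the pictures. They look unmoved, and the arm was clear of everything.

**What went wrong along the way:**
- **Missed grasp:** one grasp closed above a slat because the arm was still moving when I read its position. I repeated it without shifting the slat.
- **Joint limit:** a move with a wrong sign ran joint 6 up to its limit. That left the tool leaning about 5.7° for the rest of the job.
- **Touch on the pot:** a finger touched the pot wall with about 5 N while letting go of the orange ball.
- **Pot position:** the two fixed cameras disagreed on it by up to 14 mm. I used the close wrist view, which lay between them.

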